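# Nest a channel section on a microscope's rotary stage and index it under the lens

### The job

Lay the loose aluminium channel, open side down as it lies, interlocked over the channel clamped on the microscope's black rotary stage: one leg inside the clamped channel and the other on the rest strip towards the stage's centre, ends flush. Then turn the handwheel clockwise, seen facing the wheel, and stop at the third time its crank handle comes to the fixed steel pointer, which brings the nested pair under the lens. Do not bump the objective, and leave the bottle, canister and slide case where they stand.

Things in the scene. Friction and masses are not known exactly. Their poses are not given: they have to be found in the camera images.
- channel_mid (a point): Loose aluminium channel section (U profile, 0.29 kg) lying on the bench with its open side down, legs as feet: 40 mm wide (its x), 100 mm long (its y), 55 mm high (its z, up); web (top) and both legs 8 mm thick, so the slot between the legs is 24 mm wide and 47 mm deep. Point: the middle of its outer block, half-way up (27.5 mm above the leg tips). Turned half round it is the same.
- nest (a point): Channel clamped on the stage, open side up: 40 mm wide (this frame's x), 100 long (y), 30 high; web 8 mm thick below, two 8 mm legs, slot 24 wide, 22 deep. Point: centre of its underside, on the stage's top face, 91 mm above the bench, 105 mm from the stage's axis. x is level towards the stage's axis, z up; the frame turns with the stage. When nested the loose channel's length lies along this y.
- nested_spot (a point): Where the loose channel's middle (half-way up) is when nested: at x 16, y 0, z 35.5 mm in the frame of nest, same axes, turns with the stage. About 8 mm of free play along x. One leg stands in the clamped slot, the other on the dark rest strip beside it (same length, 8 mm thick, level with the web's upper face, from x 20.5 to 45.5 mm of nest).
- stage_axis (a point): Centre of the rotary stage's top face: a black disc 280 mm across, 91 mm above the bench. Only the handwheel turns it: clockwise from above, 40 degrees per wheel turn; it holds itself.
- wheel (a joint): Handwheel angle in rad, growing clockwise seen facing the wheel, counted over several turns. At 0, 2 pi, 4 pi, 6 pi the crank handle is at the fixed pointer. Starts between 2.0 and 5.6; the third coming to the pointer is 6 pi = 18.85, with the nested pair under the lens. No stops nearby; friction about 0.15 N m (3 N at the handle); stays where it is left.
- wheel_centre (a point): Centre of the handwheel (black rim 100 mm across its middle line, 14 mm thick), in the rim's plane. Frame fixed to the sloping console: z is the wheel's axis, leaning 40 degrees from vertical towards the robot; x points uphill in the wheel's plane, to the pointer (small steel block just outside the rim); y level. At wheel angle q the handle's axis is at 50 mm x (cos q, -sin q) in x, y.
- crank_grip (a point): Middle of the crank handle: an upright-to-the-wheel black round grip, 24 mm in diameter and 46 mm long, that spins freely on its pin; its axis (z) is parallel to the wheel's axis, 50 mm from it. This point is 35 mm above the rim's middle plane; the grip reaches from 12 to 58 mm above that plane.
- light_bar (a point): Fixed light bar, a round tube 24 mm in diameter and 200 mm long, level, above the uphill side of the handwheel; this point is on its axis over the wheel's middle. From straight above, a gripper at the handle's uphill position would hit it: work along the wheel's axis, under it. Its post stands at its outer (right-hand) end, 110 mm from this point and 20 mm behind it.
- objective: The microscope's lens barrel and turret, fixed, hanging over the stage's left side. Origin: centre of the barrel's lower end, 89 mm above the stage's top face; barrel 36 to 44 mm in diameter, 95 mm tall, then the 68 mm turret and the head arm above it, which runs to the column on the left.
- bottle_mid (a point): Bystander: capped round bottle, 52 mm in diameter, 120 mm tall; point at its middle, half-way up.
- canister_center (a point): Bystander: black canister, 48 mm in diameter, 75 mm tall; point at its centre.
- case_mid (a point): Bystander: wooden slide case, 90 x 130 x 34 mm; point at its centre.
Things that resemble listed ones, but are neither listed nor needed, are in the scene too. What is shaped like the part that bears channel_mid but red or yellow is not meant.

How it is judged:
By the outcome, as a careful person would: the job done as asked, in the order asked, and still so for the second after the job is handed in, with the robot touching nothing.
It also fails if it takes over 72 s, if anything falls off the work surface, if the arm or the gripper's body presses on something with over 40 N, if the wrist force passes 120 N, or if a joint passes its speed limit or range.

### The arm

A 6-joint arm with a two-finger parallel gripper is mounted at the origin on the work surface. World frame = base frame: x ahead of the robot, y to its left, z up, the work surface at z = 0. Lengths are in m, angles in rad, forces in N, time in s.
With the tool pointing down it reaches from about 0.225 to 0.875 m from the base axis. Payload 3.4 kg.
Tool frame: the origin (TCP) lies on the mounting face of the last link; the fingertips stand 173 mm ahead of it and the grasp point (between the pads) lies 155 mm ahead of it; y points along the fingers, x is the direction in which the jaws open and shut, and the axes are right-handed (so a half turn about y gives the same grasp; the last joint's range is limited). The gripper opens to 85 mm and grips with 20 to 120 N. Pads are 22 mm wide; open, the fingers measure 114 mm over their backs; the gripper's body (76 mm by 85 mm) begins 54 mm behind the grasp point. The pads swing forward as they close: fully open they stand 13 mm farther back than shut.
Start: joints at [-1.233, 0.276, 1.505, -0, 1.361, -0.121], TCP at [0.255, -0.516, 0.405] pointing down, gripper open.
Joint ranges: [-2.89, 2.89], [-0.75, 2.08], [0.22, 2.7], [-1.18, 4.32], [0.11, 2.71], [-2.7, 2.7]. Speed limits (rad/s): [2.57, 2.57, 3.14, 3.14, 3.14, 3.14].

### API

Orientations are given as a unit quaternion [w, x, y, z].
In Python, from rig import manip, vision, ticket gives the robot as it stands.
- The arm moves only by the tool arm_command, never from a script. Its argument "increments" is one flat list of numbers, 7 for each row, row after row: the turn, a rotation vector about the tool's x, y, z in rad, then the shift along the tool's x, y, z in cm, then the closure, from 0 (fully open) to 1 (shut). In form: [wx, wy, wz, tx, ty, tz, hand, wx, wy, wz, tx, ty, tz, hand, ...]. A call has 1 to 8 rows; each row shifts and turns the commanded pose from where the row before left it, along the tool's axes as they then stand; what a row does not reach is not made up. A row lasts 1/8 s, in which the tool goes at most 62.5 mm and 10.7 degrees, less where a joint would pass 70% of its speed; a pose out of reach is approached as far as the arm can. A call is refused whole if a number of a shift passes 6.25 or a number of a turn 0.188, either way. A call with a gripper value outside its range is refused whole. The fingers move at their own pace and stop on an object; "grip_force" is the grip in N (left out, the last holds). Time passes only in rows, so rows that do not move let the fingers close. It gives the time, the measured TCP pose, the force and the opening at its end, in the units of the state.
- manip.get_state(): the state, without advancing time (a new reading comes with each control period).
- vision.get_image(name): name is "scene" or "top" or "wrist"; returns the picture (420x560x3 uint8, red, green, blue); there is no depth.
- vision.camera_params(name): a dict with "vfov" (degrees; the focal length in pixels is half the picture's height over the tangent of half this angle, whatever the lens; pixels are square), "cx", "cy" (the principal point, pixels), "R" (3x3) and "t" (3): a world point X has camera coordinates R X + t. Camera axes: x right, y down, z forward; pixel columns grow to the right and rows downward; lengths in m; the calibration is good to about 2 mm. A picture is of the moment at which its call begins: read the wrist's pose just before it. camera_params takes no time and is no camera call; for the wrist camera it gives the pose at the moment of the call.
- ticket.sign_off(): hands the job in, once; it reports no verdict.
The state is a dict: "clock": time; "qpos": joint angles; "qd": joint speeds; "effort": joint torques, N m; "position": TCP position; "ee_rot": TCP orientation; "contact_force": force on the tool from outside, world axes, zero at the start; "moment": the same for the moment, N m; "width": finger opening in m.
Only numpy, scipy, OpenCV 4.12 (cv2) and the standard library are available. Lean on these libraries where they do the work, as an engineer would, in place of code of your own. Each camera call takes 0.05 s, during which the arm holds its last target.

## Working session

There is one attempt and no reset: what is moved stays moved. The work goes in short steps, Python scripts to look and compute and a tool call to move; the robot and the scene stay as the last step left them, time stands still between calls to the robot, and variables do not carry over. Pictures are saved under pics/ and viewed, and the job is handed in when it is done.

Besides the shell and the picture viewer there is one more tool, called after "Call:" as a command line: name --argument value ..., lists and objects as JSON in quotes. arm_command: Moves the arm, as the interface text tells. Its arguments: {"type":"object","properties":{"increments":{"type":"array"},"grip_force":{"type":"number"}},"required":["increments"]}

```bash
ls; mkdir -p pics
python3 - <<'E'
from rig import manip, vision, ticket
import cv2, numpy as np
print(manip.get_state())
for n in ["scene","top","wrist"]:
    p=vision.camera_params(n); print(n,p)
    im=vision.get_image(n); cv2.imwrite(f"pics/{n}0.png",im[:,:,::-1])
E
```

```text
pics
{'clock': 0.0, 'qpos': array([-1.23299452e+00,  2.76573532e-01,  1.50612708e+00,  2.26169593e-05,
        1.36066340e+00, -1.21010340e-01]), 'qd': array([-0.00054623,  0.00171678, -0.00074623,  0.00031522,  0.00025756,
        0.00122302]), 'effort': array([-1.96439418e-03, -4.16777444e+01, -2.45806396e+01, -1.35016335e-04,
        1.09456366e-02,  9.92377807e-06]), 'position': array([ 0.25458185, -0.51533757,  0.40385407]), 'ee_rot': array([ 0.60099772, -0.60020086,  0.37368574, -0.37271924]), 'contact_force': array([ 0.75313039,  0.67157507, -0.73780894]), 'moment': array([ 0.03098908, -0.00383435,  0.04625109]), 'width': 0.08545449804947337}
scene {'vfov': 43.01589348754993, 'cx': 277.6801899830786, 'cy': 209.34834847626306, 'R': array([[ 0.61528952,  0.78795912,  0.02322155],
       [ 0.46051787, -0.33538176, -0.82185301],
       [-0.63979848,  0.51637148, -0.56922614]]), 't': array([-0.29964148, -0.07586273,  1.89716547])}
top {'vfov': 43.34870546025555, 'cx': 291.9466521518474, 'cy': 208.83179556804, 'R': array([[-0.00974785, -0.9999227 ,  0.00771833],
       [-0.98356842,  0.00819632, -0.18034961],
       [ 0.1802724 , -0.00934952, -0.98357229]]), 't': array([0.02741588, 0.50758962, 1.53585523])}
wrist {'vfov': 70.37524756836973, 'cx': 272.30463437841524, 'cy': 211.9736764267068, 'R': array([[ 0.44347669, -0.89628493, -0.0013255 ],
       [-0.85833469, -0.42512399,  0.28728235],
       [-0.25805034, -0.1262653 , -0.95784503]]), 't': array([-0.57418467, -0.03693523,  0.37952622])}
```

View pics/scene0.png

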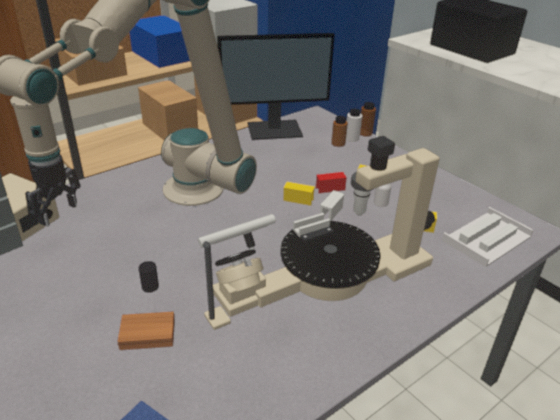

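View pics/top0.png

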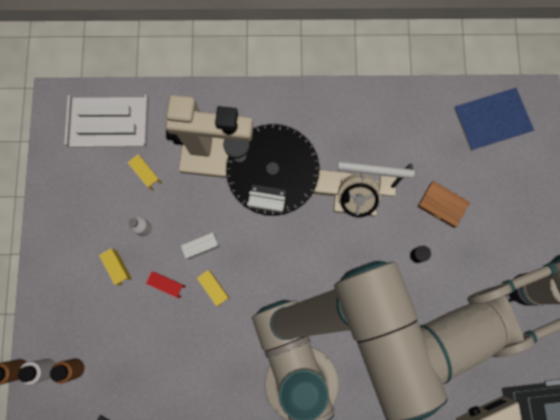

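View pics/wrist0.png

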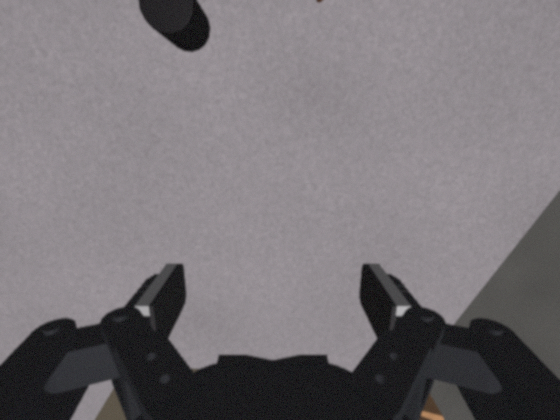

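The loose aluminium channel looks like the one at top (199,245), scene (332,205). The clamped channel is at top (266,200). Red and yellow decoys are at top (143,170), (113,266), (165,284) and (212,288). I'll confirm with enlarged crops.

```bash
cat > h.py <<'E'
import numpy as np, cv2
from scipy.spatial.transform import Rotation as Ro
from rig import manip, vision, ticket
def K(p,h=420):
    f=h/2/np.tan(np.radians(p['vfov'])/2); return f,p['cx'],p['cy']
def ray(p,u,v):
    f,cx,cy=K(p); d=p['R'].T@np.array([(u-cx)/f,(v-cy)/f,1.0]); o=-p['R'].T@p['t']; return o,d
def onz(p,u,v,z):
    o,d=ray(p,u,v); return o+d*(z-o[2])/d[2]
def proj(p,X):
    f,cx,cy=K(p); c=p['R']@np.asarray(X,float)+p['t']; return np.array([cx+f*c[0]/c[2],cy+f*c[1]/c[2]])
def tri(l):
    A=np.zeros((3,3));b=np.zeros(3)
    for p,u,v in l:
        o,d=ray(p,u,v); d=d/np.linalg.norm(d); M=np.eye(3)-np.outer(d,d);A+=M;b+=M@o
    return np.linalg.solve(A,b)
def rot(s): 
    q=s['ee_rot']; return Ro.from_quat([q[1],q[2],q[3],q[0]])
def crop(im,x0,y0,x1,y1,k,fn):
    cv2.imwrite(fn,cv2.resize(im[y0:y1,x0:x1,::-1],None,fx=k,fy=k,interpolation=cv2.INTER_CUBIC))
E
python3 - <<'E'
from h import *
t=cv2.imread('pics/top0.png')[:,:,::-1]; s=cv2.imread('pics/scene0.png')[:,:,::-1]
crop(t,160,120,320,260,5,'pics/t1.png'); crop(t,320,140,430,230,7,'pics/t2.png')
crop(s,270,165,400,300,5,'pics/s1.png'); crop(s,190,205,310,330,5,'pics/s2.png')
E
```

```text
(no output)
```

View pics/t1.png

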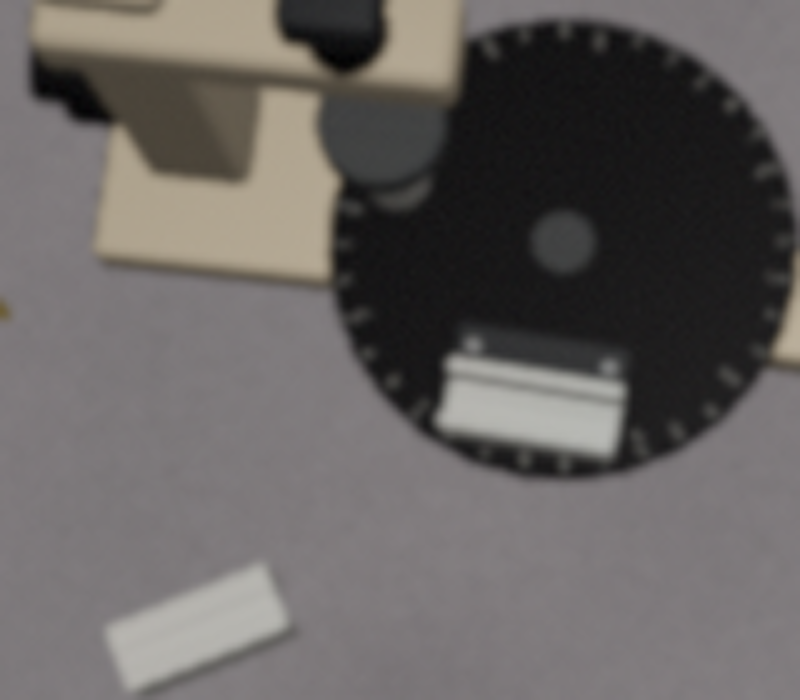

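View pics/t2.png

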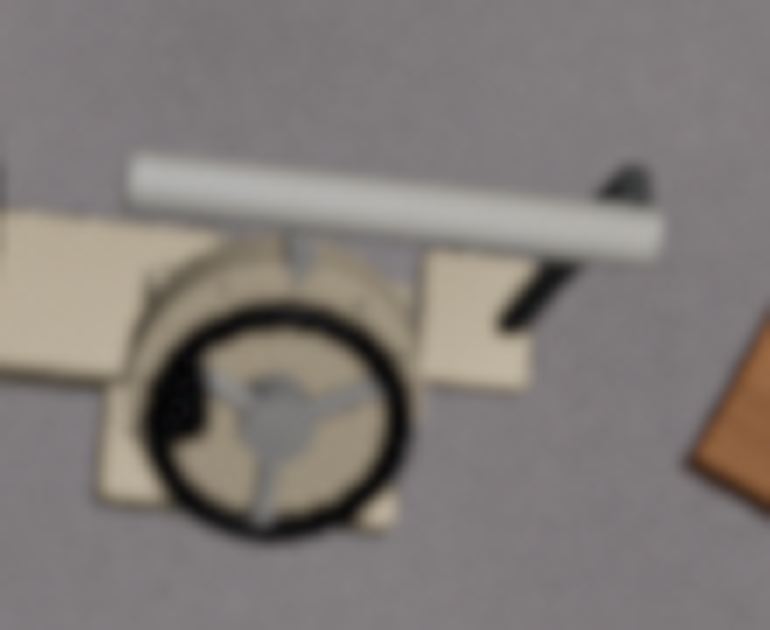

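View pics/s1.png

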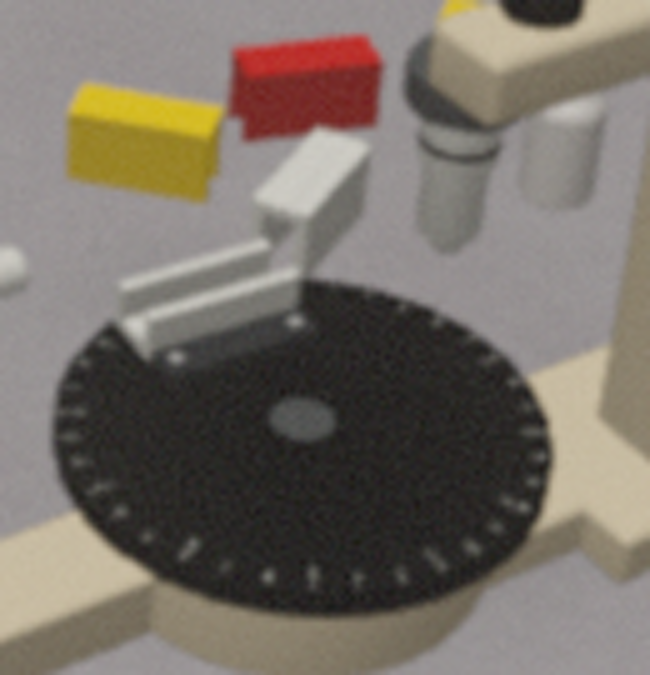

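View pics/s2.png

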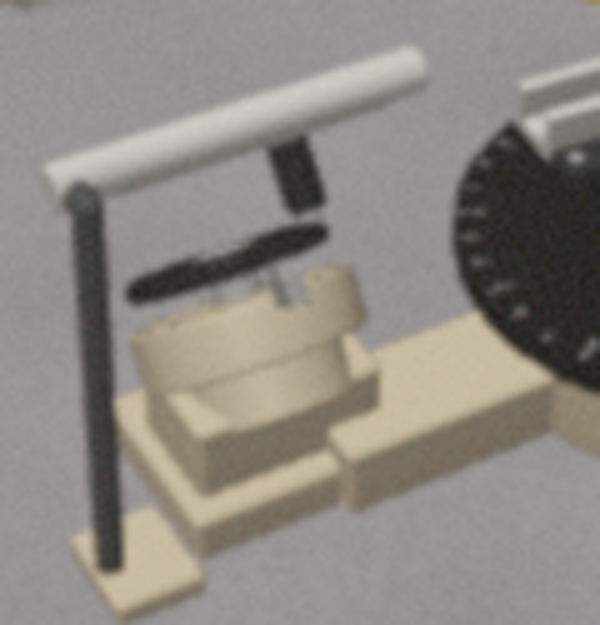

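The crops confirm it. The loose channel has a plain aluminium top with an open end and legs, at t1 (197,627). The clamped channel has its slot open upward and a dark rest strip on the stage's centre side, at t1 (540,350). The crank handle is at the wheel's left, t2 (185,400). Next I measure them.

Run:
```python
from h import *
t=cv2.imread('pics/top0.png'); P=vision.camera_params('top'); S=vision.camera_params('scene')
hsv=cv2.cvtColor(t,cv2.COLOR_BGR2HSV)
# loose channel
m=((t.min(2)>150)).astype(np.uint8); m2=np.zeros_like(m); m2[225:265,170:225]=m[225:265,170:225]
c=max(cv2.findContours(m2,0,cv2.CHAIN_APPROX_NONE)[0],key=cv2.contourArea); r=cv2.minAreaRect(c); b=cv2.boxPoints(r); print('chan',r)
bw=np.array([onz(P,*q,0.055) for q in b]); print(bw, bw.mean(0), [np.linalg.norm(bw[i]-bw[i-1]) for i in range(4)])
# stage disc
m=(t.max(2)<75).astype(np.uint8); m2=np.zeros_like(m); m2[115:225,220:325]=m[115:225,220:325]
m2=cv2.morphologyEx(m2,cv2.MORPH_CLOSE,np.ones((5,5)))
c=max(cv2.findContours(m2,0,cv2.CHAIN_APPROX_NONE)[0],key=cv2.contourArea); h=c[:,0]
w=np.array([onz(P,*q,0.091)[:2] for q in h]); 
c0=onz(P,272.9,168.3,0.091)[:2]
rr=np.linalg.norm(w-c0,axis=1); 
w=w[(rr>.13)&(rr<.15)]
for _ in range(3):
    A=np.c_[2*w,np.ones(len(w))]; x=np.linalg.lstsq(A,(w**2).sum(1),rcond=None)[0]; R=np.sqrt(x[2]+x[0]**2+x[1]**2)
    e=np.linalg.norm(w-x[:2],axis=1)-R; w=w[abs(e)<.003]
print('stage',x[:2],R,'hub',c0,len(w))
# nest: two top leg outer corners z=.121 ; t1 coords
for n,(u,v),z in [('hubscene',(0,0),0)]: pass
g=lambda u,v:(u/5+160,v/5+120)
for nm,uv,z in [('legL',(447,357),.121),('legR',(628,381),.121),('outL',(437,428),.121),('outR',(614,458),.121),('stripL',(463,322),.099),('stripR',(630,347),.099)]:
    print(nm,onz(P,*g(*uv),z))
```

```text
chan ((198.78317260742188, 244.74778747558594), (13.336291313171387, 34.70801544189453), 67.7509765625)
[[0.40056288 0.35191589 0.055     ]
 [0.43864962 0.25842989 0.055     ]
 [0.40195015 0.24298017 0.055     ]
 [0.3642023  0.3361563  0.055     ]] [0.40134124 0.29737056 0.055     ] [np.float64(0.039628982024411265), np.float64(0.10094667703539378), np.float64(0.039818901840491146), np.float64(0.10053203615831946)]
stage [0.62032953 0.08028425] 0.13702276326155077 hub [0.62151543 0.07821367] 215
legL [0.54586821 0.14493942 0.121     ]
legR [0.53098109 0.04134012 0.121     ]
outL [0.50450359 0.15044022 0.121     ]
outR [0.48628517 0.04964876 0.121     ]
stripL [0.57146674 0.1373115  0.099     ]
stripR [0.55576667 0.04007782 0.099     ]
```

Run:
```python
from h import *
P=vision.camera_params('top'); S=vision.camera_params('scene')
t=lambda u,v:(P,u/7+320,v/7+140); s=lambda u,v:(S,u/5+190,v/5+205)
def T(n,a,b):
    X=tri([t(*a),s(*b)]); print(n,X, 'res',proj(P,X)-t(*a)[1:],proj(S,X)-s(*b)[1:]); return X
w=T('wheel',(276,422),(228,262))
b1=T('bar right',(662,232),(56,182)); b2=T('bar left',(130,180),(418,66))
print(np.linalg.norm(b1-b2),(b1+b2)/2)
d=(b2-b1);print('bar yaw',np.degrees(np.arctan2(d[1],d[0])), d)
T('handle top',(190,370),(290,148)) 
T('pointer',(298,262),(293,290))
# scene stage etc
tt=lambda u,v:(P,u/5+160,v/5+120); ss=lambda u,v:(S,u/5+270,v/5+165)
for n,a,b in [('hub',(564,242),(303,419)),('obj low',(400,195),(447,240))]:
    X=tri([tt(*a),ss(*b)]);print(n,X,proj(P,X)-tt(*a)[1:])
for n,b,z in [('chan corner', (318,128),.055),('c',(370,150),.055),('c',(255,197),.055),('c',(307,217),.055),('nest inner leg nearR',(298,270),.121),('nest inner leg L',(150,322),.121),('nest outL',(120,285),.121),('nestoutR',(265,240),.121)]:
    print(n,onz(S,*ss(*b)[1:],z))
```

```text
wheel [ 0.51911661 -0.17051308  0.11316332] res [-0.12417785 -0.07790674] [-0.15874285  0.00422032]
bar right [ 0.56381827 -0.29647979  0.25400586] res [-0.88976431 -0.49066863] [-1.14558353 -0.01798265]
bar left [ 0.58599572 -0.09883727  0.24943891] res [-0.30914798 -0.21590249] [-0.3987123   0.02646275]
0.19893532308850065 [ 0.574907   -0.19765853  0.25172238]
bar yaw 83.59762616006536 [ 0.02217745  0.19764252 -0.00456695]
handle top [ 0.52616466 -0.1309462   0.17578594] res [0.78546627 0.50867715] [ 0.98689766 -0.04146302]
pointer [ 0.58172656 -0.17581353  0.13928941] res [-0.90756382 -0.58761775] [-1.20892611  0.04395271]
hub [0.62190321 0.07897045 0.08973662] [-0.14511946 -0.11600411]
obj low [0.62800717 0.16958023 0.17748251] [-0.75350755 -0.64929264]
chan corner [0.36703758 0.33209411 0.055     ]
c [0.40760939 0.34174419 0.055     ]
c [0.40407783 0.24182936 0.055     ]
c [0.44099711 0.2536628  0.055     ]
nest inner leg nearR [0.54563306 0.14264992 0.121     ]
nest inner leg L [0.53331644 0.04041576 0.121     ]
nest outL [0.49578268 0.04928891 0.121     ]
nestoutR [0.51154766 0.14748134 0.121     ]
```

```bash
cat >> h.py <<'E'
def wheel(w=(0.519,-0.1705,0.113),yaw=-6.4):
    a=np.radians(yaw); b=np.radians(40); c,s=np.cos(a),np.sin(a)
    X=np.array([np.cos(b)*c,np.cos(b)*s,np.sin(b)]); Y=np.array([-s,c,0]); Z=np.cross(X,Y)
    return np.array(w),X,Y,Z
def hand(q,h,wf): 
    w,X,Y,Z=wf; return w+.05*(np.cos(q)*X-np.sin(q)*Y)+h*Z
E
python3 - <<'E'
from h import *
P=vision.camera_params('top'); S=vision.camera_params('scene')
wf=wheel()
f=lambda X:np.r_[(proj(P,X)-[320,140])*7,(proj(S,X)-[190,205])*5].round()
for q in [4.6,4.8,5,5.2,5.4]: print(q,f(hand(q,.012,wf)),f(hand(q,.058,wf)))
w,X,Y,Z=wf
for th in np.arange(0,6.28,np.pi/2): print('rim outer',f(w+.057*(np.cos(th)*X+np.sin(th)*Y)))
print('pointer',f(w+.065*X))
bar=np.array([.575,-.1977,.2517]); d=bar-w; print('bar in wheel frame',d@X,d@Y,d@Z, 'Z',Z)
E
```

```text
4.6 [154. 435. 298. 212.] [156. 491. 271. 131.]
4.8 [156. 414. 305. 211.] [159. 469. 278. 129.]
5 [164. 393. 309. 210.] [167. 448. 281. 128.]
5.2 [176. 374. 309. 211.] [180. 429. 281. 128.]
5.4 [193. 358. 306. 213.] [196. 412. 278. 130.]
rim outer [296. 298. 266. 255.]
rim outer [137. 408. 321. 228.]
rim outer [255. 541. 191. 269.]
rim outer [413. 436. 130. 297.]
pointer [299. 281. 271. 253.]
bar in wheel frame 0.13410839567384455 -0.020788227197613977 0.06852968568268733 Z [-0.63878171  0.07165085  0.76604444]
```

Run:
```python
from h import *
s=manip.get_state(); R=rot(s).as_matrix(); print(R.round(3))
p=vision.camera_params('wrist'); C=-p['R'].T@p['t']; print('cam in tool',R.T@(C-s['position']),'cam axes in tool (cols)\n',(R.T@p['R'].T).round(3))
x=R[:,0]; print('yaw x',np.degrees(np.arctan2(x[1],x[0])))
```

```text
[[ 0.443 -0.     0.897]
 [-0.897  0.001  0.443]
 [-0.001 -1.     0.   ]]
cam in tool [-0.00014585  0.03055615  0.07402246] cam axes in tool (cols)
 [[ 1.     0.001  0.001]
 [-0.    -0.287  0.958]
 [ 0.001 -0.958 -0.287]]
yaw x -63.71467682200827
```

```bash
cat >> h.py <<'E'
def down(yaw):  # tool pointing down, tool x at yaw deg
    a=np.radians(yaw); x=np.array([np.cos(a),np.sin(a),0]); y=np.array([0,0,-1.]); return Ro.from_matrix(np.c_[x,y,np.cross(x,y)])
def plan(p0,r0,pts,hand,nd=1,nt=2):
    """pts: list of (pos,rot,n); rows rounded; prints; moves use axes at row start"""
    out=[]; p=np.array(p0,float); r=r0
    for (pt,rt,n) in pts:
        ps=p.copy(); 
        for i in range(n):
            k=n-i; dv=(r.inv()*rt).as_rotvec()/k; dp=r.inv().apply(np.array(pt)-p)/k*100
            dv=np.round(dv,nt); dp=np.round(dp,nd); out.append(list(dv)+list(dp)+[hand])
            p=p+r.apply(dp)/100; r=r*Ro.from_rotvec(dv)
    for i in range(0,len(out),8): print([float(v)+0 for row in out[i:i+8] for v in row])
    print('end',p.round(4),'err rot',np.degrees((r.inv()*pts[-1][1]).as_rotvec()).round(2), 'max shift',np.abs(np.array(out)[:,3:6]).max())
def st():
    s=manip.get_state(); print('t',round(s['clock'],2),'p',s['position'].round(4),'F',s['contact_force'].round(1),'M',s['moment'].round(2),'w',round(s['width'],4),'q',s['qpos'].round(2)); return s
E
python3 - <<'E'
from h import *
s=st()
plan(s['position'],rot(s),[((.33,-.2,.42),down(-25),8),((.40,.29,.36),down(22),12)],0)
E
```

```text
t 0.15 p [ 0.2546 -0.5154  0.404 ] F [-0.6 -0.5  0.2] M [ 0.03 -0.02 -0.01] w 0.0856 q [-1.23  0.28  1.51  0.    1.36 -0.12]
[0.0, -0.08, 0.0, -3.1, -0.2, 2.6, 0.0, 0.0, -0.09, 0.0, -2.9, -0.2, 2.8, 0.0, 0.0, -0.08, 0.0, -2.6, -0.2, 3.1, 0.0, 0.0, -0.09, 0.0, -2.4, -0.2, 3.3, 0.0, 0.0, -0.08, 0.0, -2.1, -0.2, 3.5, 0.0, 0.0, -0.09, 0.0, -1.8, -0.2, 3.6, 0.0, 0.0, -0.08, 0.0, -1.5, -0.2, 3.8, 0.0, 0.0, -0.09, 0.0, -1.1, -0.2, 3.9, 0.0]
[0.0, -0.07, 0.0, -1.2, 0.5, 4.0, 0.0, 0.0, -0.07, 0.0, -0.9, 0.5, 4.0, 0.0, 0.0, -0.07, 0.0, -0.6, 0.5, 4.1, 0.0, 0.0, -0.07, 0.0, -0.3, 0.5, 4.1, 0.0, 0.0, -0.07, 0.0, 0.0, 0.5, 4.1, 0.0, 0.0, -0.07, 0.0, 0.2, 0.5, 4.1, 0.0, 0.0, -0.07, 0.0, 0.5, 0.5, 4.1, 0.0, 0.0, -0.07, 0.0, 0.8, 0.5, 4.0, 0.0]
[0.0, -0.06, 0.0, 1.1, 0.5, 4.0, 0.0, 0.0, -0.07, 0.0, 1.3, 0.5, 3.9, 0.0, 0.0, -0.06, 0.0, 1.6, 0.6, 3.8, 0.0, 0.0, -0.07, 0.0, 1.9, 0.5, 3.7, 0.0]
end [0.4001 0.2901 0.36  ] err rot [-0.08  0.23  0.  ] max shift 4.1
```

Call:
arm_command --increments '[0.0,-0.08,0.0,-3.1,-0.2,2.6,0.0,0.0,-0.09,0.0,-2.9,-0.2,2.8,0.0,0.0,-0.08,0.0,-2.6,-0.2,3.1,0.0,0.0,-0.09,0.0,-2.4,-0.2,3.3,0.0,0.0,-0.08,0.0,-2.1,-0.2,3.5,0.0,0.0,-0.09,0.0,-1.8,-0.2,3.6,0.0,0.0,-0.08,0.0,-1.5,-0.2,3.8,0.0,0.0,-0.09,0.0,-1.1,-0.2,3.9,0.0]' --grip_force 40

```text
clock: 1.15
position: [0.3301, -0.1986, 0.4206]
ee_rot: [0.691, -0.691, 0.151, -0.151]
contact_force: [0.3, -0.7, 1.5]
width: 0.0856
```

Call:
arm_command --increments '[0.0,-0.07,0.0,-1.2,0.5,4.0,0.0,0.0,-0.07,0.0,-0.9,0.5,4.0,0.0,0.0,-0.07,0.0,-0.6,0.5,4.1,0.0,0.0,-0.07,0.0,-0.3,0.5,4.1,0.0,0.0,-0.07,0.0,0.0,0.5,4.1,0.0,0.0,-0.07,0.0,0.2,0.5,4.1,0.0,0.0,-0.07,0.0,0.5,0.5,4.1,0.0,0.0,-0.07,0.0,0.8,0.5,4.0,0.0]'

```text
clock: 2.15
position: [0.3764, 0.1276, 0.3805]
ee_rot: [-0.706, 0.706, 0.046, -0.046]
contact_force: [0.5, -0.5, -0.0]
width: 0.0852
```

Call:
arm_command --increments '[0.0,-0.06,0.0,1.1,0.5,4.0,0.0,0.0,-0.07,0.0,1.3,0.5,3.9,0.0,0.0,-0.06,0.0,1.6,0.6,3.8,0.0,0.0,-0.07,0.0,1.9,0.5,3.7,0.0,0,0,0,0,0,0,0,0,0,0,0,0,0,0]'

```text
clock: 2.9
position: [0.3998, 0.2896, 0.3593]
ee_rot: [-0.693, 0.694, 0.136, -0.137]
contact_force: [-0.5, 0.1, 0.6]
width: 0.0851
```

Run:
```python
from h import *
s=st(); p=vision.camera_params('wrist'); im=vision.get_image('wrist'); cv2.imwrite('pics/w1.png',im[:,:,::-1])
np.savez('w1.npz',R=p['R'],t=p['t'])
b=np.array([[.40056,.35192,.055],[.43865,.25843,.055],[.40195,.24298,.055],[.3642,.33616,.055]]); print([proj(p,x).round() for x in b])
```

```text
t 2.9 p [0.3998 0.2896 0.3593] F [-0.5  0.1  0.6] M [ 0.   -0.01  0.06] w 0.0851 q [ 0.49  0.19  1.75 -0.    1.21  0.1 ]
[array([299., 141.]), array([296., 245.]), array([256., 245.]), array([255., 142.])]
```

View pics/w1.png

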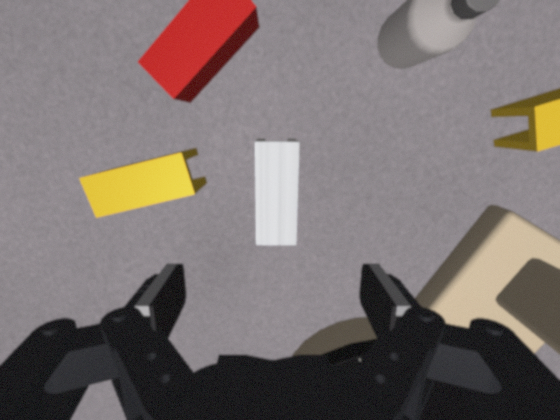

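The wrist view shows the silver channel at (277,193). Its corners match the prediction from the top view to within 1 px. The nearby yellow decoy at (205,185) is close, so I'll go down with the jaws partly closed.

Run:
```python
from h import *
s=manip.get_state()
plan(s['position'],rot(s),[((.4013,.2974,.26),down(22.1),3),((.4013,.2974,.20),down(22.1),3)],0.3,2,3)
```

```text
[0.0, 0.001, 0.0, 0.15, 3.32, 0.24, 0.3, 0.0, 0.0, -0.001, 0.15, 3.31, 0.24, 0.3, 0.001, 0.001, 0.0, 0.15, 3.32, 0.23, 0.3, 0.0, 0.0, 0.0, 0.0, 2.0, 0.0, 0.3, 0.0, 0.0, 0.0, 0.0, 2.0, 0.0, 0.3, 0.0, 0.0, 0.0, 0.0, 2.0, 0.0, 0.3]
end [0.4013 0.2974 0.2   ] err rot [-0.02 -0.02 -0.  ] max shift 3.32
```

Call:
arm_command --increments '[0,0,0,0.15,3.3,0.25,0.3,0,0,0,0.15,3.3,0.25,0.3,0,0,0,0.15,3.3,0.25,0.3,0,0,0,0,2,0,0.3,0,0,0,0,2,0,0.3,0,0,0,0,2,0,0.3,0,0,0,0,0,0,0.3]'

```text
clock: 3.82
position: [0.401, 0.2971, 0.1999]
ee_rot: [-0.693, 0.694, 0.135, -0.137]
contact_force: [0.4, -0.3, 0.4]
width: 0.0601
```

Run:
```python
from h import *
s=st(); im=vision.get_image('wrist'); cv2.imwrite('pics/w2.png',im[:,:,::-1])
```

```text
t 3.83 p [0.401  0.2971 0.1999] F [ 0.4 -0.3  0.4] M [ 0.01 -0.01 -0.01] w 0.0601 q [ 0.5   0.37  1.95 -0.    0.82  0.11]
```

View pics/w2.png

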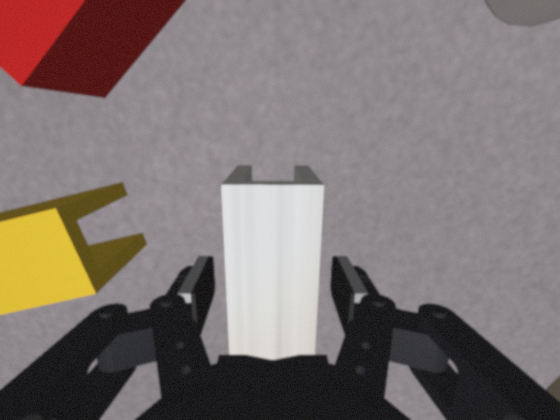

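The channel at (272,270) is centred between the pads and square to them. I'll close on it and lift.

Call:
arm_command --increments '[0,0,0,0,0,0,1,0,0,0,0,0,0,1,0,0,0,0,0,0,1,0,0,0,0,0,0,1,0,0,0,0,-0.5,0,1,0,0,0,0,-1.5,0,1,0,0,0,0,0,0,1]' --grip_force 60

```text
clock: 4.75
position: [0.4018, 0.2988, 0.2214]
ee_rot: [0.694, -0.694, -0.137, 0.136]
contact_force: [0.4, 0.3, -3.1]
width: 0.039
```

Run:
```python
from h import *
s=st(); im=vision.get_image('wrist'); cv2.imwrite('pics/w3.png',im[:,:,::-1])
```

```text
t 4.75 p [0.4018 0.2988 0.2214] F [ 0.4  0.3 -3.1] M [-0.02  0.01 -0.01] w 0.039 q [0.5  0.34 1.93 0.   0.87 0.11]
```

View pics/w3.png

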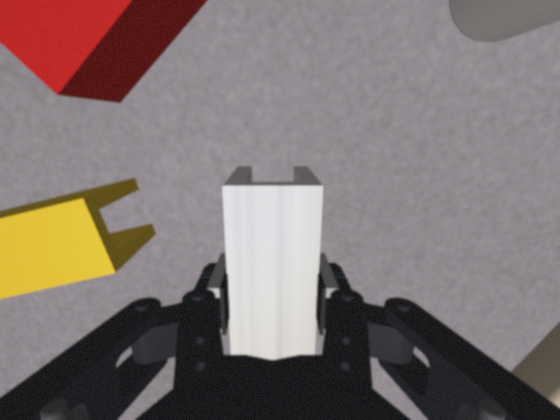

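Run:
```python
from h import *
s=st()
p=dict(np.load('w1.npz')); 
p=vision.camera_params('wrist'); R=rot(s)
for uv in [(224,184),(322,184)]:
    o,d=ray(p,*uv); o=R.inv().apply(o-s['position']); d=R.inv().apply(d); print(o+d*(.145-o[1])/d[1])
plan(s['position'],R,[((.4013,.295,.36),down(22.1),4),((.5338,.093,.36),down(-9.2),8)],1,1,2)
```

```text
t 4.8 p [0.4015 0.2986 0.2208] F [-0.3  0.6 -4. ] M [-0.02  0.01 -0.02] w 0.0389 q [ 0.5   0.34  1.93 -0.    0.87  0.11]
[-0.0182915   0.145       0.05066295]
[0.01996155 0.145      0.05067471]
[0.0, 0.0, 0.0, 0.0, -3.5, -0.1, 1.0, 0.0, 0.0, 0.0, 0.0, -3.5, -0.1, 1.0, 0.0, 0.0, 0.0, -0.1, -3.5, -0.1, 1.0, 0.0, 0.0, 0.0, 0.0, -3.4, 0.0, 1.0, 0.0, 0.07, 0.0, 0.6, 0.0, -3.0, 1.0, 0.0, 0.07, 0.0, 0.8, 0.0, -2.9, 1.0, 0.0, 0.07, 0.0, 1.0, 0.0, -2.9, 1.0, 0.0, 0.07, 0.0, 1.2, 0.0, -2.8, 1.0]
[0.0, 0.07, 0.0, 1.3, 0.0, -2.7, 1.0, 0.0, 0.07, 0.0, 1.5, 0.0, -2.6, 1.0, 0.0, 0.06, 0.0, 1.7, 0.0, -2.4, 1.0, 0.0, 0.07, 0.0, 1.9, 0.0, -2.4, 1.0]
end [0.5335 0.0927 0.3598] err rot [-0.03 -0.08  0.04] max shift 3.5
```

Call:
arm_command --increments '[0.0,0.0,0.0,0.0,-3.5,-0.1,1.0,0.0,0.0,0.0,0.0,-3.5,-0.1,1.0,0.0,0.0,0.0,-0.1,-3.5,-0.1,1.0,0.0,0.0,0.0,0.0,-3.4,0.0,1.0,0.0,0.07,0.0,0.6,0.0,-3.0,1.0,0.0,0.07,0.0,0.8,0.0,-2.9,1.0,0.0,0.07,0.0,1.0,0.0,-2.9,1.0,0.0,0.07,0.0,1.2,0.0,-2.8,1.0]'

```text
clock: 5.8
position: [0.469, 0.1929, 0.3586]
ee_rot: [-0.706, 0.706, 0.037, -0.038]
contact_force: [-0.8, 0.1, -3.2]
width: 0.0392
```

Call:
arm_command --increments '[0.0,0.07,0.0,1.3,0.0,-2.7,1.0,0.0,0.07,0.0,1.5,0.0,-2.6,1.0,0.0,0.06,0.0,1.7,0.0,-2.4,1.0,0.0,0.07,0.0,1.9,0.0,-2.4,1.0,0,0,0,0,0,0,1,0,0,0,0,0,0,1]'

```text
clock: 6.55
position: [0.5331, 0.0929, 0.3587]
ee_rot: [0.705, -0.705, 0.058, -0.056]
contact_force: [-0.0, 0.9, -4.4]
width: 0.0386
```

Run:
```python
from h import *
s=st(); im=vision.get_image('wrist'); cv2.imwrite('pics/w4.png',im[:,:,::-1])
im=vision.get_image('top'); cv2.imwrite('pics/t4f.png',im[:,:,::-1]); crop(im,200,110,340,240,5,'pics/t4.png')
im=vision.get_image('scene'); cv2.imwrite('pics/s4f.png',im[:,:,::-1]); crop(im,260,120,420,260,5,'pics/s4.png')
```

```text
t 6.55 p [0.5331 0.0929 0.3587] F [-0.   0.9 -4.4] M [-0.03  0.03  0.01] w 0.0386 q [0.04 0.26 1.65 0.   1.24 0.21]
```

View pics/w4.png

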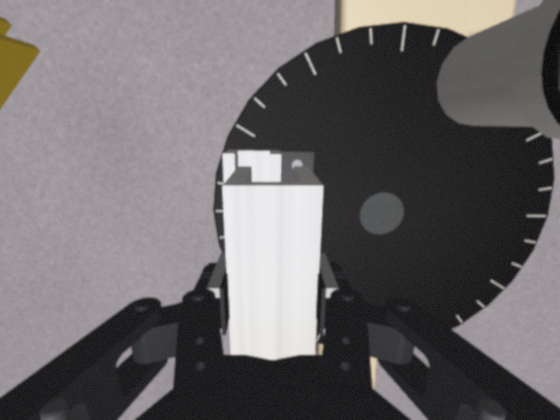

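View pics/t4.png

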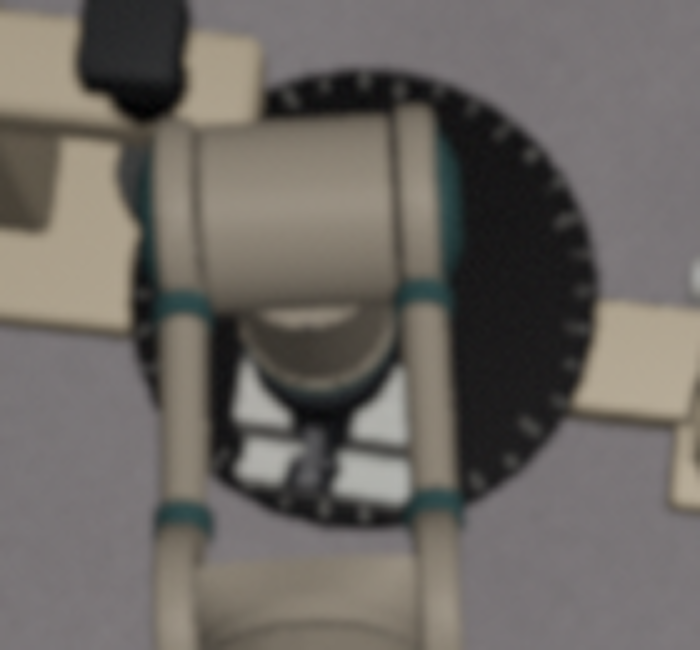

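View pics/s4.png

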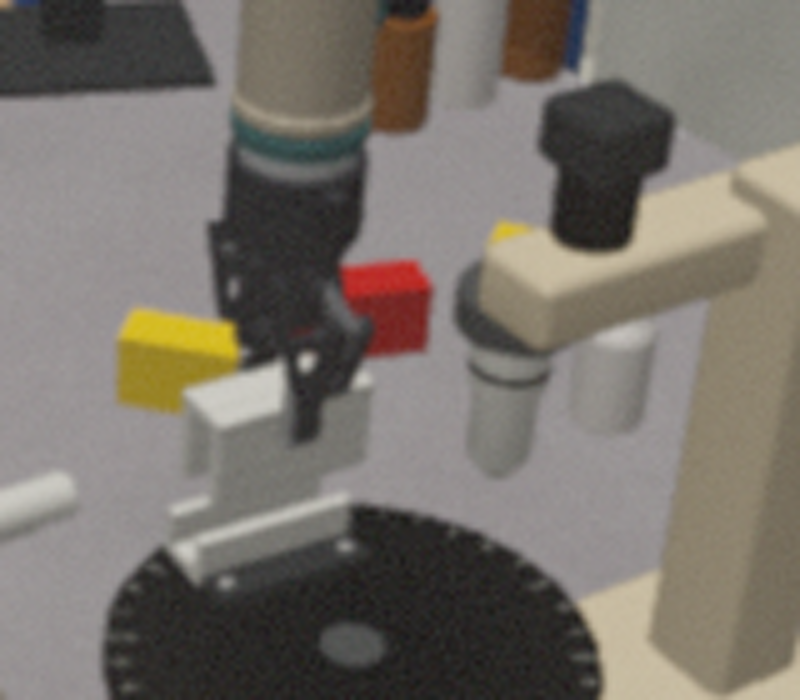

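View pics/s4f.png

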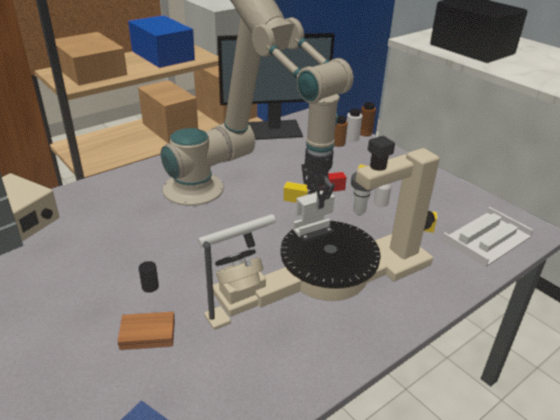

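Run:
```python
from h import *
P=vision.camera_params('top'); S=vision.camera_params('scene')
for n,uv in [('block corner far-left',(155,125)),('block left mid',(140,200))]:
    for z in (.45,.5,.55,.6): print(n,z,onz(P,uv[0]/5+200,uv[1]/5+110,z).round(3))
tt=lambda u,v:(P,u/5+200,v/5+110); ss=lambda u,v:(S,u/5+260,v/5+120)
print('arm front right corner',tri([tt(262,95),ss(545,295)]))
print('eyepiece', tri([tt(148,95),ss(600,235)]))
# nest visible pts in wrist
p=vision.camera_params('wrist')
for n,uv,z in [('outer leg end outer',(223,154),.121),('outer leg inner',(236,154),.121),('inner leg end inner',(268,151),.121),('inner leg end outer',(281,151),.121),('strip end',(314,152),.099),('hub',(382,213),.091)]: print(n,onz(p,*uv,z).round(4))
f=.5338,.093
```

```text
block corner far-left 0.45 [0.606 0.164 0.45 ]
block corner far-left 0.5 [0.589 0.158 0.5  ]
block corner far-left 0.55 [0.572 0.153 0.55 ]
block corner far-left 0.6 [0.556 0.147 0.6  ]
block left mid 0.45 [0.57 0.17 0.45]
block left mid 0.5 [0.555 0.164 0.5  ]
block left mid 0.55 [0.54  0.158 0.55 ]
block left mid 0.6 [0.525 0.153 0.6  ]
arm front right corner [0.67009439 0.13030362 0.32171469]
eyepiece [0.66232207 0.18298288 0.33610533]
outer leg end outer [0.5083 0.1511 0.121 ]
outer leg inner [0.5172 0.1497 0.121 ]
inner leg end inner [0.5392 0.1482 0.121 ]
inner leg end outer [0.5481 0.1468 0.121 ]
strip end [0.573  0.1399 0.099 ]
hub [0.624  0.0801 0.091 ]
```

Run:
```python
from h import *
im=cv2.imread('pics/w4.png')[:,:,::-1]; crop(im,205,130,335,220,6,'pics/w4c.png')
```

```text
(no output)
```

View pics/w4c.png

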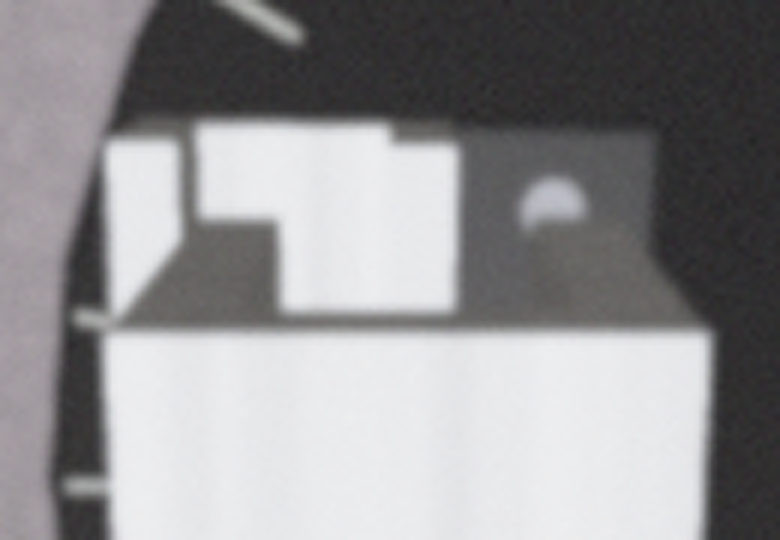

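Run:
```python
from h import *
s=st(); p=vision.camera_params('wrist'); R=rot(s)
print('yaw',np.degrees(np.arctan2(*R.as_matrix()[[1,0],0])), 'tool y',R.as_matrix()[:,1])
g=lambda u,v:(205+u/6,130+v/6)
a=[onz(p,*g(*uv),.121) for uv in [(105,138),(181,138),(390,143),(460,143)]]
print(np.round(a,4)); m=np.mean(a,0); print('leg end mid',m)
for q in a: print('tool',R.inv().apply(q-s['position']).round(4))
k=[onz(p,*g(*uv),s['position'][2]-.145) for uv in [(103,330),(711,330)]]
for q in k: print('loose top end tool',R.inv().apply(q-s['position']).round(4))
k=[onz(p,*g(*uv),s['position'][2]-.2) for uv in [(183,219),(275,219),(530,219),(648,240)]]
for q in k: print('loose tip tool',R.inv().apply(q-s['position']).round(4))
d=a[3]-a[0];print('x dir',np.degrees(np.arctan2(d[1],d[0])))
```

```text
t 6.7 p [0.533  0.0934 0.3594] F [ 0.5 -0.1 -2.9] M [ 0.01  0.04 -0.01] w 0.0392 q [0.04 0.26 1.65 0.   1.24 0.21]
yaw -9.214632190707388 tool y [-9.48797575e-04  1.82035096e-04 -9.99999533e-01]
[[0.5081 0.1518 0.121 ]
 [0.5167 0.1505 0.121 ]
 [0.5403 0.1461 0.121 ]
 [0.5482 0.1448 0.121 ]]
leg end mid [0.52834291 0.14829406 0.121     ]
tool [-0.0337  0.2384  0.0537]
tool [-0.025   0.2384  0.0537]
tool [-0.001   0.2384  0.0532]
tool [0.007  0.2384 0.0532]
loose top end tool [-0.0192  0.145   0.0505]
loose top end tool [0.0204 0.145  0.0505]
loose tip tool [-0.0204  0.2     0.0499]
loose tip tool [-0.0117  0.2     0.0499]
loose tip tool [0.0124 0.2    0.0499]
loose tip tool [0.0237 0.2    0.0479]
x dir -9.977770396676853
```

Call:
arm_command --increments '[0,0,0,0.15,1,0.2,1,0,0,0,0,1,0,1,0,0,0,0,1,0,1,0,0,0,0,0,0,1,0,0,0,0,0,0,1]'

```text
clock: 7.32
position: [0.5355, 0.0944, 0.3297]
ee_rot: [-0.705, 0.705, -0.057, 0.057]
contact_force: [0.6, 0.7, -4.1]
width: 0.0389
```

Run:
```python
from h import *
s=st(); im=vision.get_image('wrist'); crop(im,205,130,335,220,6,'pics/w5.png')
im=vision.get_image('scene'); crop(im,270,180,370,270,8,'pics/s5.png')
```

```text
t 7.33 p [0.5355 0.0944 0.3297] F [ 0.6  0.7 -4.1] M [ 0.03 -0.    0.  ] w 0.0389 q [ 0.05  0.28  1.69 -0.    1.17  0.21]
```

View pics/w5.png

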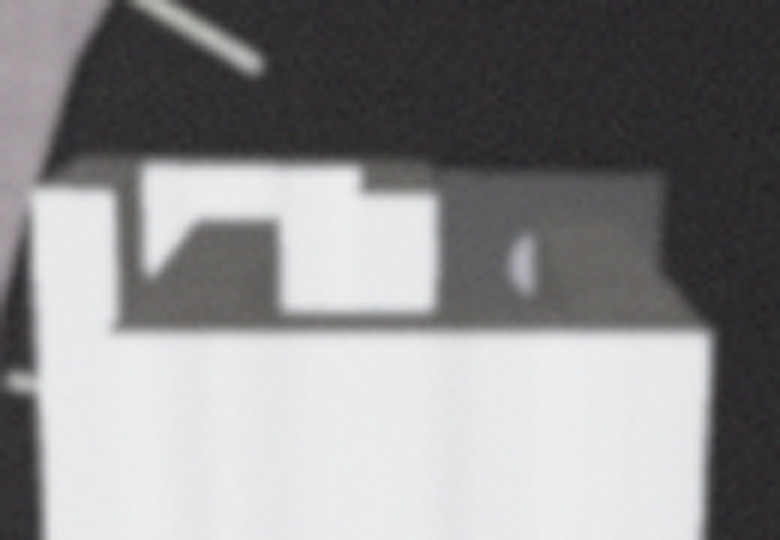

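View pics/s5.png

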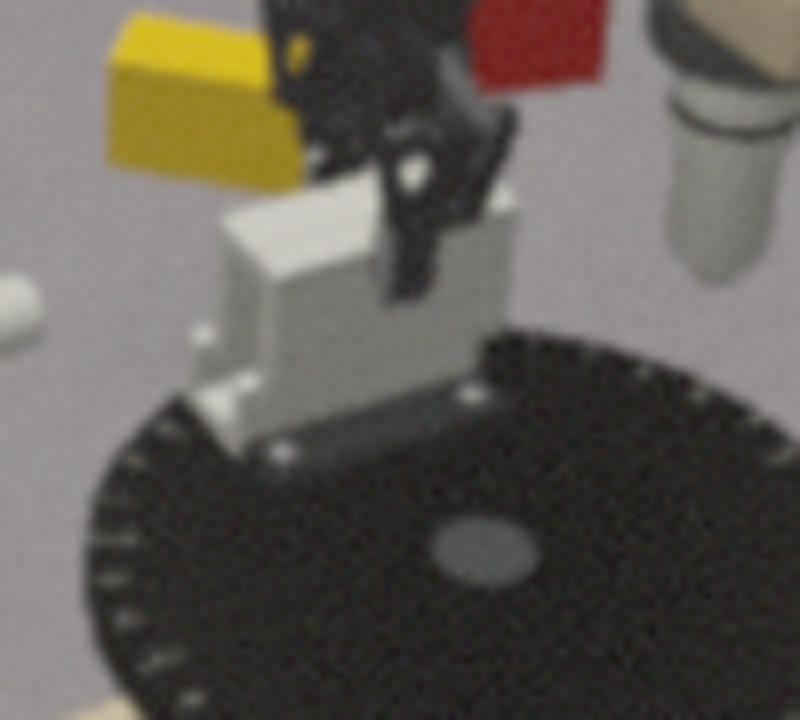

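Run:
```python
from h import *
s=st(); p=vision.camera_params('wrist'); R=rot(s)
g=lambda u,v:(205+u/6,130+v/6)
for uv in [(33,187),(113,187),(362,191),(437,191)]:
    print('tool',R.inv().apply(onz(p,*g(*uv),.121)-s['position']).round(4))
for uv,z in [((112,330),.145),((711,330),.145),((275,219),.2),((536,219),.2)]:
    o,d=ray(p,*g(*uv)); o=R.inv().apply(o-s['position']); d=R.inv().apply(d); print('loose',(o+d*(z-o[1])/d[1]).round(4))
```

```text
t 7.42 p [0.5356 0.0944 0.33  ] F [ 0.1  0.2 -4. ] M [-0.   -0.05 -0.01] w 0.0387 q [ 0.05  0.28  1.69 -0.    1.17  0.21]
tool [-0.0363  0.209   0.0518]
tool [-0.0283  0.209   0.0518]
tool [-0.0037  0.209   0.0514]
tool [0.0038 0.2091 0.0514]
loose [-0.0186  0.145   0.0505]
loose [0.0204 0.145  0.0505]
loose [-0.0117  0.2     0.0499]
loose [0.013  0.2    0.0499]
```

Call:
arm_command --increments '[0,0.005,0,-0.05,0.8,0.1,1,0,0,0,0,0.8,0,1,0,0,0,0,0.8,0,1,0,0,0,0,0.4,0,1,0,0,0,0,0.1,0,1,0,0,0,0,0,0,1]'

```text
clock: 8.18
position: [0.535, 0.0955, 0.3009]
ee_rot: [-0.705, 0.705, -0.059, 0.059]
contact_force: [-2.0, 0.4, 0.1]
width: 0.0394
```

Run:
```python
from h import *
s=st(); im=vision.get_image('wrist'); crop(im,185,130,335,230,5,'pics/w6.png')
im=vision.get_image('scene'); crop(im,270,180,370,270,8,'pics/s6.png')
```

```text
t 8.18 p [0.535  0.0955 0.3009] F [-2.   0.4  0.1] M [0.   0.31 0.03] w 0.0394 q [ 0.05  0.31  1.73 -0.    1.1   0.22]
```

View pics/w6.png

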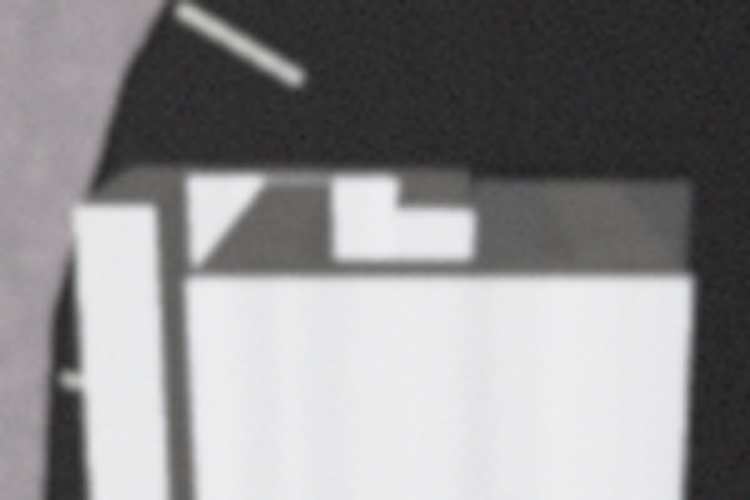

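View pics/s6.png

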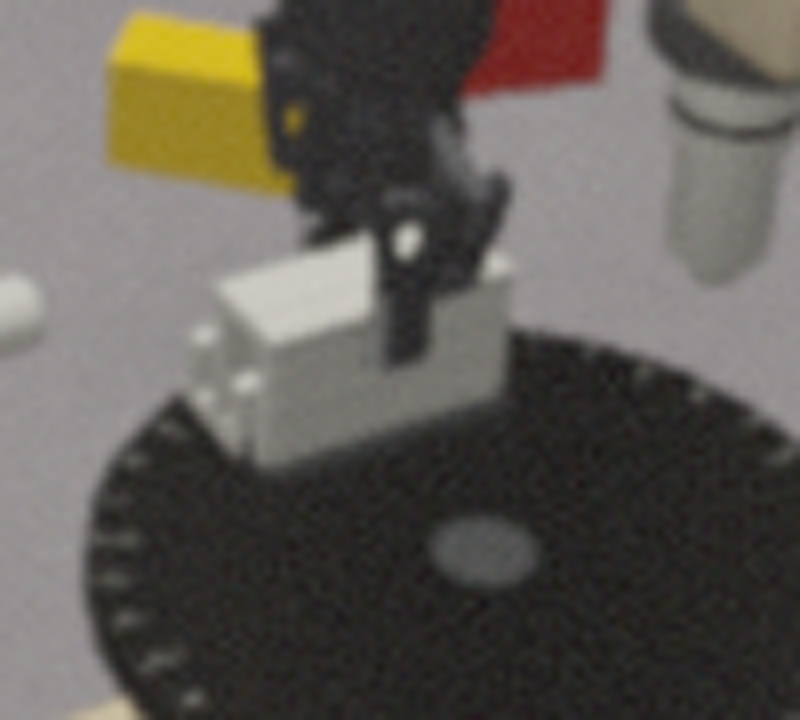

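Call:
arm_command --increments '[0,0,0,0,0.1,0,1,0,0,0,0,0,0,1,0,0,0,0,0,0,0.4,0,0,0,0,0,0,0.4,0,0,0,0,0,0,0.3,0,0,0,0,0,0,0.3,0,0,0,0,-1,0,0.3]' --grip_force 30

```text
clock: 9.15
position: [0.5348, 0.0955, 0.3093]
ee_rot: [-0.705, 0.705, -0.06, 0.058]
contact_force: [0.1, 0.2, 0.1]
width: 0.0598
```

Call:
arm_command --increments '[0,0,0,0,-3,0,0.3,0,0,0,0,-4,0,0.3,0,0,0,0,-4,0,0.3,0,0,0,-2,0,-2,0.3,0,0,0,-2,0,-3,0.3,0,0,0,0,0,0,0.3]'

```text
clock: 9.9
position: [0.4858, 0.052, 0.4207]
ee_rot: [-0.704, 0.705, -0.059, 0.06]
contact_force: [0.1, -0.6, 0.6]
width: 0.0598
```

Run:
```python
from h import *
s=st(); im=vision.get_image('wrist'); cv2.imwrite('pics/w7.png',im[:,:,::-1])
im=vision.get_image('scene'); crop(im,270,180,370,270,8,'pics/s7.png')
```

```text
t 9.9 p [0.4858 0.052  0.4207] F [ 0.1 -0.6  0.6] M [-0.01 -0.02  0.04] w 0.0598 q [-0.04  0.14  1.65 -0.    1.35  0.13]
```

View pics/w7.png

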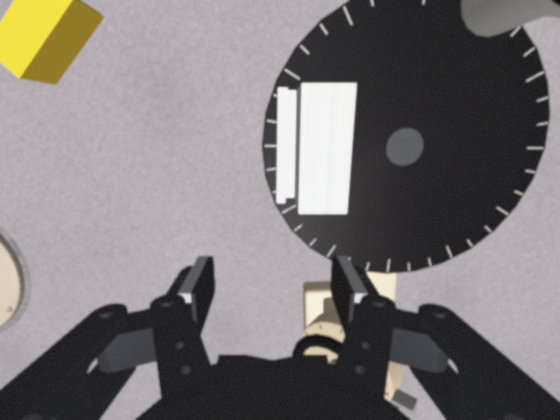

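View pics/s7.png

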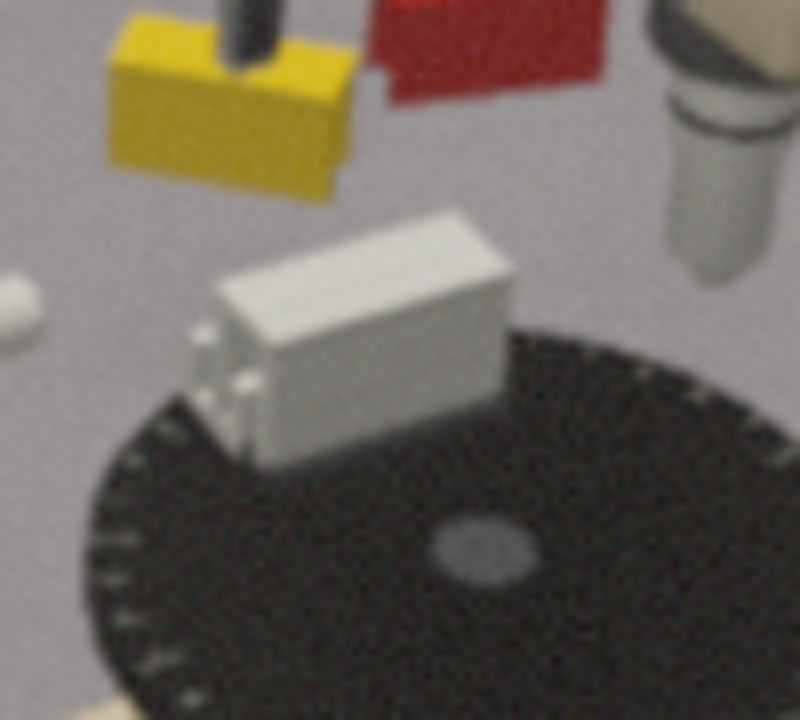

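Run:
```python
from h import *
s=st(); p=vision.camera_params('wrist')
im=cv2.imread('pics/w7.png')[:,:,::-1]; crop(im,265,70,365,220,4,'pics/w7c.png')
```

```text
t 10.0 p [0.4875 0.0528 0.4205] F [ 0.   0.9 -0.3] M [ 0.03 -0.02  0.03] w 0.0598 q [-0.03  0.14  1.65  0.    1.35  0.13]
```

View pics/w7c.png

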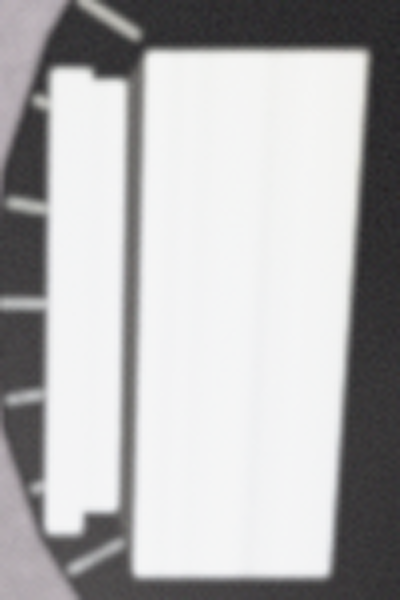

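Run:
```python
from h import *
p=vision.camera_params('wrist'); s=manip.get_state();R=rot(s)
g=lambda u,v:(265+u/4,70+v/4)
def q(n,u,v,z): print(n,R.inv().apply(onz(p,*g(u,v),z)-s['position']).round(4))
q('loose',147,49,.154);q('loose',369,50,.154);q('loose',132,577,.154);q('loose',331,576,.154)
q('legtop',50,67,.121);q('legtop',46,535,.121);q('leg in',92,68,.121);q('leg in',84,535,.121)
q('web',110,78,.099);q('web',103,513,.099)
print(onz(p,404,147,.091))
```

```text
loose [0.0221 0.2666 0.1021]
loose [0.0628 0.2667 0.1019]
loose [0.022  0.2665 0.001 ]
loose [0.0633 0.2666 0.0012]
legtop [0.005  0.2995 0.1025]
legtop [0.0046 0.2995 0.001 ]
leg in [0.0138 0.2996 0.1023]
leg in [0.0135 0.2995 0.001 ]
web [0.019  0.3216 0.1025]
web [0.0193 0.3215 0.0008]
[0.62522402 0.08122826 0.091     ]
```

The pair is nested, with ends flush within about 0.5 mm in the wrist view. Next I move to a viewing pose along the wheel's axis.

```bash
cat >> h.py <<'E'
def wrot(wf):
    w,X,Y,Z=wf; return Ro.from_matrix(np.c_[Y,-Z,-X])
E
python3 - <<'E'
from h import *
s=st(); wf=wheel(); R=wrot(wf); print(np.linalg.det(R.as_matrix()))
plan(s['position'],rot(s),[((.40,-.06,.41),down(30),5),(wf[0]+.30*wf[3],R,8)],0,1,2)
E
```

```text
t 10.0 p [0.4875 0.0528 0.4205] F [ 0.   0.9 -0.3] M [ 0.03 -0.02  0.03] w 0.0598 q [-0.03  0.14  1.65  0.    1.35  0.13]
1.0000000000000004
[0.0, -0.14, 0.0, -1.3, 0.2, -2.5, 0.0, 0.0, -0.14, 0.0, -1.7, 0.2, -2.3, 0.0, 0.0, -0.14, 0.0, -2.0, 0.2, -2.0, 0.0, 0.0, -0.14, 0.0, -2.3, 0.2, -1.8, 0.0, 0.0, -0.13, 0.0, -2.5, 0.2, -1.4, 0.0, -0.08, -0.11, -0.04, -1.3, 0.8, -0.5, 0.0, -0.08, -0.11, -0.04, -1.4, 0.8, -0.3, 0.0, -0.08, -0.11, -0.04, -1.5, 0.8, -0.1, 0.0]
[-0.08, -0.11, -0.04, -1.5, 0.7, 0.2, 0.0, -0.08, -0.11, -0.04, -1.5, 0.6, 0.4, 0.0, -0.08, -0.12, -0.04, -1.5, 0.6, 0.6, 0.0, -0.08, -0.11, -0.04, -1.4, 0.4, 0.8, 0.0, -0.09, -0.12, -0.05, -1.3, 0.3, 0.9, 0.0]
end [ 0.3274 -0.1488  0.3432] err rot [0.28 0.2  0.19] max shift 2.5
```

Call:
arm_command --increments '[0.0,-0.14,0.0,-1.3,0.2,-2.5,0.0,0.0,-0.14,0.0,-1.7,0.2,-2.3,0.0,0.0,-0.14,0.0,-2.0,0.2,-2.0,0.0,0.0,-0.14,0.0,-2.3,0.2,-1.8,0.0,0.0,-0.13,0.0,-2.5,0.2,-1.4,0.0,-0.08,-0.11,-0.04,-1.3,0.8,-0.5,0.0,-0.08,-0.11,-0.04,-1.4,0.8,-0.3,0.0,-0.08,-0.11,-0.04,-1.5,0.8,-0.1,0.0]'

```text
clock: 11.0
position: [0.3737, -0.0936, 0.385]
ee_rot: [-0.565, 0.708, 0.355, -0.229]
contact_force: [0.0, 0.4, 0.7]
width: 0.0851
```

Call:
arm_command --increments '[-0.08,-0.11,-0.04,-1.5,0.7,0.2,0.0,-0.08,-0.11,-0.04,-1.5,0.6,0.4,0.0,-0.08,-0.12,-0.04,-1.5,0.6,0.6,0.0,-0.08,-0.11,-0.04,-1.4,0.4,0.8,0.0,-0.09,-0.12,-0.05,-1.3,0.3,0.9,0.0,0,0,0,0,0,0,0,0,0,0,0,0,0,0]'

```text
clock: 11.88
position: [0.3355, -0.137, 0.3502]
ee_rot: [-0.364, 0.682, 0.572, -0.276]
contact_force: [0.4, 0.9, 0.7]
width: 0.0856
```

Run:
```python
from h import *
s=st(); p=vision.camera_params('wrist'); im=vision.get_image('wrist'); cv2.imwrite('pics/w8.png',im[:,:,::-1]); np.savez('w8.npz',vfov=p['vfov'],cx=p['cx'],cy=p['cy'],R=p['R'],t=p['t'])
im=vision.get_image('top'); crop(im,320,140,430,230,7,'pics/t8.png'); im=vision.get_image('scene'); crop(im,190,205,310,330,5,'pics/s8.png')
wf=wheel(); print((rot(s).inv()*wrot(wf)).as_rotvec())
print('centre',proj(p,wf[0]));
for q in [4.9,5.1,5.3]: print(q,proj(p,hand(q,.058,wf)))
for th in np.arange(0,6.28,np.pi/2): print('rim',proj(p,wf[0]+.057*(np.cos(th)*wf[1]+np.sin(th)*wf[2])+.0*wf[3]))
```

```text
t 11.88 p [ 0.3355 -0.137   0.3502] F [0.4 0.9 0.7] M [0.05 0.33 0.04] w 0.0856 q [-0.77 -0.15  2.22  0.62  0.64 -2.55]
[-0.07260143 -0.09041281 -0.01903619]
centre [264.3297996  216.10839165]
4.9 [325.85811958 240.48346709]
5.1 [322.79896683 252.57119585]
5.3 [317.36956506 263.70482133]
rim [269.78952033 271.56839799]
rim [324.26395069 211.16276341]
rim [258.36900328 155.55844451]
rim [205.35878139 220.97454438]
```

View pics/w8.png

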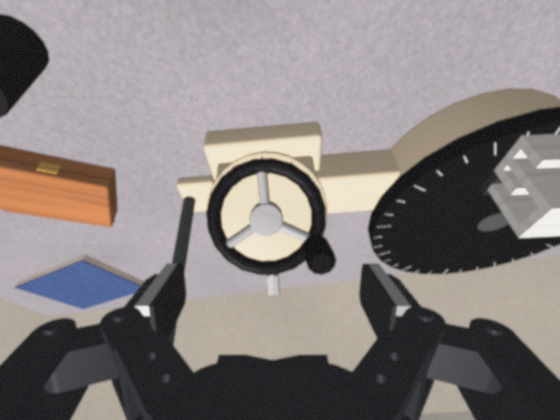

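View pics/t8.png

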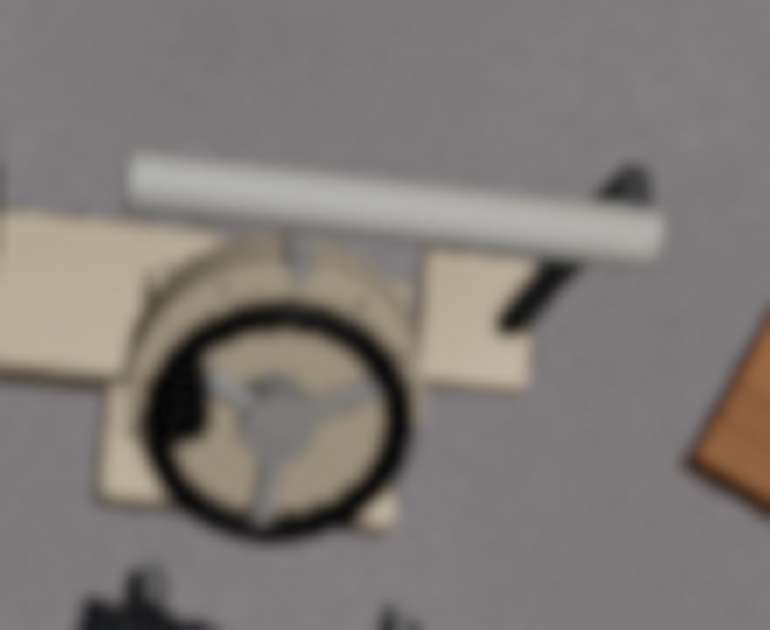

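View pics/s8.png

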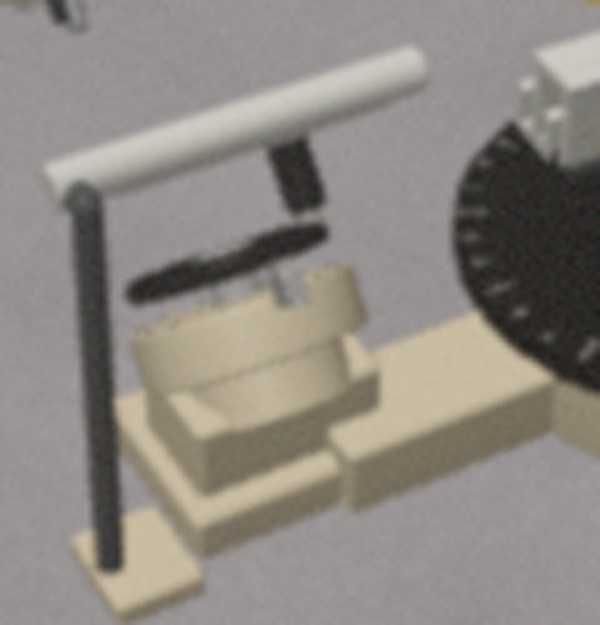

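Run:
```python
from h import *
im=cv2.imread('pics/w8.png')[:,:,::-1]; crop(im,195,145,345,300,5,'pics/w8c.png')
p=dict(np.load('w8.npz'))
g=cv2.cvtColor(im,cv2.COLOR_RGB2GRAY)
m=(g<70).astype(np.uint8); m2=np.zeros_like(m); m2[150:280,200:340]=m[150:280,200:340]
c=max(cv2.findContours(m2,0,cv2.CHAIN_APPROX_NONE)[0],key=cv2.contourArea)[:,0]
c=c[(c[:,0]<300)|(c[:,1]<225)].astype(np.float32)
print(cv2.fitEllipse(c))
wf=wheel((.520,-.169,.1135))
th=np.linspace(0,6.28,60); pr=np.array([proj(p,wf[0]+.057*(np.cos(t)*wf[1]+np.sin(t)*wf[2])) for t in th]).astype(np.float32); print('pred',cv2.fitEllipse(pr))
for q in [5,5.1,5.2,5.3]: print(q,(proj(p,hand(q,.058,wf))-[195,145])*5,(proj(p,hand(q,.012,wf))-[195,145])*5)
print('ptr',(proj(p,wf[0]+.065*wf[1])-[195,145])*5)
```

```text
((265.9206237792969, 216.20521545410156), (113.13771057128906, 116.58087921142578), 99.5184097290039)
pred ((266.33673095703125, 214.32461547851562), (116.14488983154297, 119.55007934570312), 99.70135498046875)
5 [658.81653254 512.83769164] [619.50677541 428.31316381]
5.1 [649.57840155 542.53611941] [611.93281574 453.50394369]
5.2 [637.37652723 571.03967887] [601.86056607 477.72223433]
5.3 [622.36862637 598.09236479] [589.41603343 500.74606191]
ptr [386.00445862 673.38552743]
```

View pics/w8c.png

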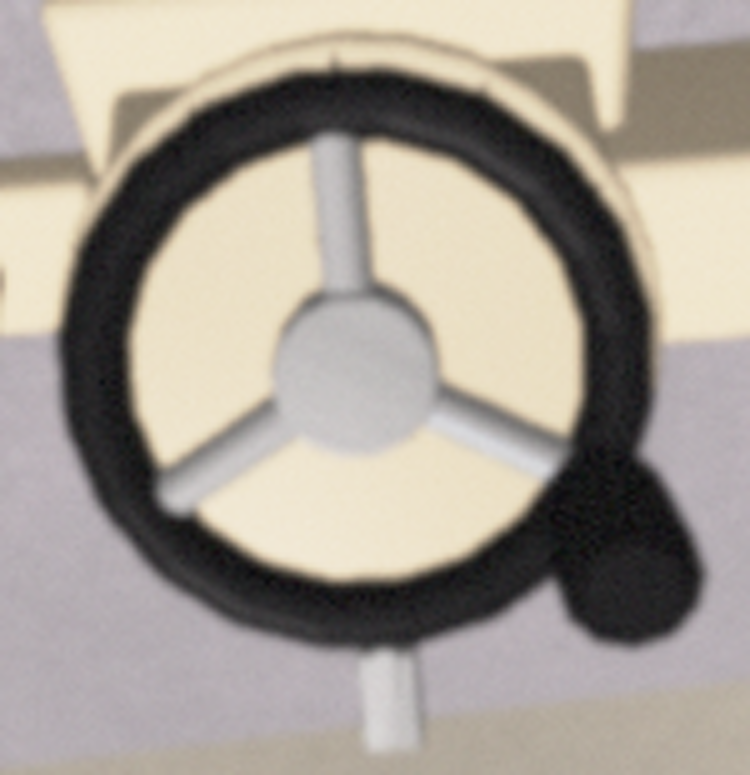

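```bash
cat >> h.py <<'E'
WF=wheel((.5208,-.1691,.1141))
def w45(wf):
    w,X,Y,Z=wf; a=(X+Y)/2**.5; b=(Y-X)/2**.5; return Ro.from_matrix(np.c_[a,-Z,b])
E
python3 - <<'E'
from h import *
s=st(); R=w45(WF); print(np.linalg.det(R.as_matrix()))
plan(s['position'],rot(s),[(hand(5.2,.29,WF),R,7)],0,1,2)
E
```

```text
t 12.03 p [ 0.3354 -0.1366  0.3501] F [ 0.5  0.4 -0.5] M [ 0.08  0.25 -0.03] w 0.085 q [-0.77 -0.15  2.22  0.62  0.64 -2.56]
0.9999999999999998
[-0.01, 0.1, -0.01, 0.5, 0.1, -0.2, 0.0, -0.01, 0.1, -0.01, 0.5, 0.2, -0.1, 0.0, -0.01, 0.1, 0.0, 0.5, 0.2, -0.1, 0.0, -0.01, 0.1, -0.01, 0.5, 0.1, 0.0, 0.0, -0.01, 0.1, 0.0, 0.5, 0.2, 0.0, 0.0, -0.01, 0.1, -0.01, 0.5, 0.1, 0.1, 0.0, 0.0, 0.1, 0.0, 0.6, 0.2, 0.1, 0.0]
end [ 0.3584 -0.1059  0.3511] err rot [-0.15 -0.21 -0.21] max shift 0.6
```

Call:
arm_command --increments '[-0.01,0.1,-0.01,0.5,0.1,-0.2,0.0,-0.01,0.1,-0.01,0.5,0.2,-0.1,0.0,-0.01,0.1,0.0,0.5,0.2,-0.1,0.0,-0.01,0.1,-0.01,0.5,0.1,0.0,0.0,-0.01,0.1,0.0,0.5,0.2,0.0,0.0,-0.01,0.1,-0.01,0.5,0.1,0.1,0.0,0.0,0.1,0.0,0.6,0.2,0.1,0.0,0,0,0,0,0,0,0]'

```text
clock: 13.02
position: [0.3583, -0.1056, 0.351]
ee_rot: [-0.524, 0.732, 0.436, -0.003]
contact_force: [-0.6, 0.3, -0.3]
width: 0.0852
```

Run:
```python
from h import *
s=st(); p=vision.camera_params('wrist'); im=vision.get_image('wrist'); cv2.imwrite('pics/w9.png',im[:,:,::-1])
print('pred handle top',proj(p,hand(5.2,.058,WF)),'base',proj(p,hand(5.2,.012,WF)),'ctr',proj(p,WF[0]))
R=w45(WF)
th=np.linspace(0,6.28,60); pr=np.array([proj(p,WF[0]+.057*(np.cos(t)*WF[1]+np.sin(t)*WF[2])) for t in th]).astype(np.float32); print('pred',cv2.fitEllipse(pr))
plan(s['position'],rot(s),[(hand(5.2,.24,WF),R,3),(hand(5.2,.192,WF),R,3)],0,2,3)
```

```text
t 13.03 p [ 0.3583 -0.1056  0.351 ] F [-0.6  0.3 -0.3] M [0.07 0.35 0.04] w 0.0852 q [-0.65 -0.14  2.24  0.69  0.54 -1.83]
pred handle top [271.66408821 231.00409554] base [271.84210368 212.54012787] ctr [219.96217575 224.10197486]
pred ((219.79122924804688, 220.59193420410156), (116.41022491455078, 125.42422485351562), 111.51641845703125)
[-0.001, -0.001, -0.001, -0.01, 1.66, -0.03, 0.0, -0.001, 0.0, -0.001, -0.01, 1.66, -0.03, 0.0, -0.001, -0.001, -0.001, -0.01, 1.66, -0.03, 0.0, 0.0, 0.0, 0.0, 0.0, 1.6, 0.0, 0.0, 0.0, 0.0, 0.0, 0.0, 1.6, 0.0, 0.0, 0.0, 0.0, 0.0, 0.0, 1.6, 0.0, 0.0]
end [ 0.4209 -0.1135  0.2762] err rot [ 0.    0.01 -0.01] max shift 1.66
```

View pics/w9.png

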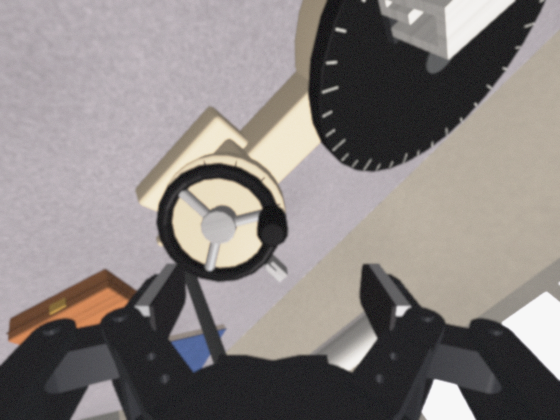

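The handle top appears at (272,232), against a predicted (272,231). I'll go down the wheel's axis onto it.

Call:
arm_command --increments '[0,0,0,0,1.66,0,0,0,0,0,0,1.66,0,0,0,0,0,0,1.66,0,0,0,0,0,0,1.6,0,0,0,0,0,0,1.6,0,0,0,0,0,0,1.6,0,0,0,0,0,0,0,0,0]'

```text
clock: 13.95
position: [0.4204, -0.1133, 0.2748]
ee_rot: [-0.525, 0.732, 0.435, -0.002]
contact_force: [0.4, -0.3, -1.7]
width: 0.0852
```

Run:
```python
from h import *
s=st(); p=vision.camera_params('wrist'); im=vision.get_image('wrist'); cv2.imwrite('pics/w10.png',im[:,:,::-1])
im=vision.get_image('scene'); crop(im,190,165,310,315,4,'pics/s10.png')
w,X,Y,Z=WF; d=s['position']-w; print('wheel frame',d@X,d@Y,d@Z, 'want',.05*np.cos(5.2),-.05*np.sin(5.2))
print(proj(p,hand(5.2,.058,WF)))
```

```text
t 13.95 p [ 0.4204 -0.1133  0.2748] F [ 0.4 -0.3 -1.7] M [ 0.06  0.31 -0.06] w 0.0852 q [-0.54  0.09  2.28  1.12  0.3  -2.23]
wheel frame 0.022130695009544215 0.044252331764424606 0.19124740500187257 want 0.023425833565018858 0.04417273278600766
[274.4735866  316.97367551]
```

View pics/w10.png

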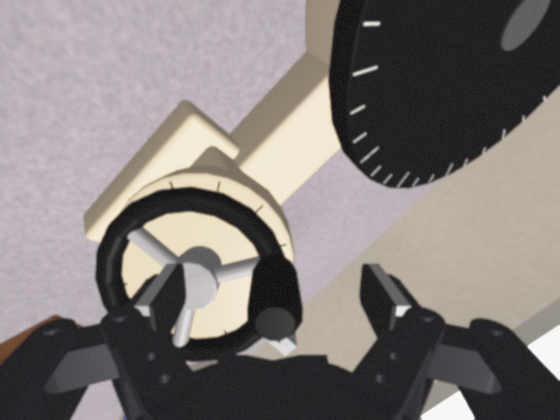

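View pics/s10.png

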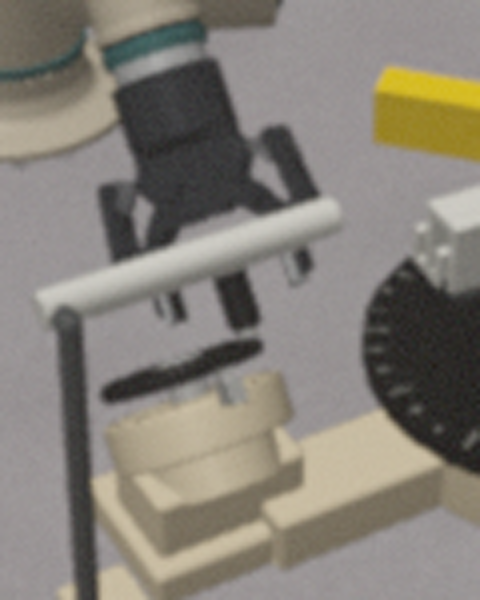

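The wrist is close to its q5 = 0 singularity and q6 is near its limit. Before gripping, I'll fit a small kinematic model to the logged poses, so I can pick a hand roll that stays in range round the whole circle.

```bash
cat > kin.py <<'E'
from h import *
from scipy.optimize import least_squares
D=[([-1.233,.2766,1.5061,0,1.3607,-.121],[.2546,-.5153,.4039],[.601,-.6002,.3737,-.3727]),
([.49,.19,1.75,0,1.21,.10],[.3998,.2896,.3593],[-.693,.694,.136,-.137]),
([.50,.37,1.95,0,.82,.11],[.401,.2971,.1999],[-.693,.694,.135,-.137]),
([.04,.26,1.65,0,1.24,.21],[.5331,.0929,.3587],[.705,-.705,.058,-.056]),
([.05,.31,1.73,0,1.10,.22],[.535,.0955,.3009],[-.705,.705,-.059,.059]),
([-.04,.14,1.65,0,1.35,.13],[.4858,.052,.4207],[-.704,.705,-.059,.06]),
([-.77,-.15,2.22,.62,.64,-2.55],[.3355,-.137,.3502],[-.364,.682,.572,-.276]),
([-.65,-.14,2.24,.69,.54,-1.83],[.3583,-.1056,.351],[-.524,.732,.436,-.003])]
s=manip.get_state(); D.append((s['qpos'],s['position'],s['ee_rot']))
ry=lambda a:Ro.from_euler('y',a).as_matrix(); rz=lambda a:Ro.from_euler('z',a).as_matrix()
C=np.array([[1,0,0],[0,0,1],[0,-1,0]]).T  # tool: x=x, y=along flange z
def fk(q,P,s4=1,s6=1):
    h0,a0,l0,L1,e1,L2,l2,e2,d=P
    A=rz(q[0]); p=A@np.array([a0,l0,h0])
    B=A@ry(q[1]); p=p+B@np.array([0,0,L1])
    B=B@ry(q[2]); p=p+B@np.array([e1,0,L2])
    B=B@rz(s4*q[3]); p=p+B@np.array([e2,l2,0])
    B=B@ry(q[4]); p=p+B@np.array([0,0,d])
    B=B@rz(s6*q[5])
    return p,B
def ori(B): # flange z -> tool y ; flange x (at down: points -radial) 
    return np.c_[-B[:,0],B[:,2],np.cross(-B[:,0],B[:,2])]
best=None
for s4 in (1,-1):
  for s6 in (1,-1):
    e=[]
    for q,p,r in D:
        T=ori(fk(q,np.zeros(9),s4,s6)[1]); M=Ro.from_quat([r[1],r[2],r[3],r[0]]).as_matrix(); e.append(np.degrees((Ro.from_matrix(T.T@M)).magnitude()))
    print(s4,s6,np.round(e,1))
    if best is None or max(e)<best[0]: best=(max(e),s4,s6)
s4,s6=best[1:]
f=lambda P:np.r_[np.concatenate([fk(q,P,s4,s6)[0]-p for q,p,r in D])*1000,(P-P0)*3]
P0=np.array([.2,0,.03,.35,0,.35,.03,0,.1])
sol=least_squares(f,P0); P=sol.x; print(P.round(4),np.abs(sol.fun[:-9]).max())
np.savez('kin.npz',P=P,s4=s4,s6=s6)
E
python3 kin.py
```

```text
1 1 [0.  0.4 0.3 0.6 0.2 0.1 0.4 0.6 0. ]
1 -1 [ 13.9  11.5  12.8  23.6  25.   14.8  67.4 150.  105. ]
-1 1 [0.000e+00 4.000e-01 3.000e-01 6.000e-01 2.000e-01 1.000e-01 7.070e+01
 7.900e+01 1.285e+02]
-1 -1 [ 13.9  11.5  12.8  23.6  25.   14.8 130.5 141.5 130.6]
[ 0.1386 -0.0075  0.0682  0.6335  0.0597  0.4266  0.0012 -0.001   0.195 ] 2.6107015363064923
```

```bash
cat > ik.py <<'E'
from h import *
from scipy.optimize import least_squares
k=np.load('kin.npz'); P=k['P']
ry=lambda a:Ro.from_euler('y',a).as_matrix(); rz=lambda a:Ro.from_euler('z',a).as_matrix()
def fk(q):
    h0,a0,l0,L1,e1,L2,l2,e2,d=P
    A=rz(q[0]); p=A@np.array([a0,l0,h0]); B=A@ry(q[1]); p=p+B@np.array([0,0,L1])
    B=B@ry(q[2]); p=p+B@np.array([e1,0,L2]); B=B@rz(q[3]); p=p+B@np.array([e2,l2,0])
    B=B@ry(q[4]); p=p+B@np.array([0,0,d]); B=B@rz(q[5])
    return p,np.c_[-B[:,0],B[:,2],np.cross(-B[:,0],B[:,2])]
def ik(p,R,q0):
    def f(q):
        a,T=fk(q); return np.r_[(a-p)*10,Ro.from_matrix(T.T@R).as_rotvec()]
    r=least_squares(f,q0,xtol=1e-12,ftol=1e-12); return r.x,np.abs(r.fun).max()
E
python3 - <<'E'
from ik import *
w,X,Y,Z=WF; q0=manip.get_state()['qpos']
def tool(phi,ta,tb): # phi: tool x direction from X toward Y; tilt: ta about X, tb about Y (world rotated)
    a=np.cos(phi)*X+np.sin(phi)*Y; R=np.c_[a,-Z,np.cross(a,-Z)]
    return Ro.from_rotvec(ta*X+tb*Y).as_matrix()@R
for ta,tb in [(0,0),(0,.15),(0,-.15),(.15,0),(-.15,0),(.15,-.15),(.15,.15),(0.25,0)]:
    q=q0; out=[]; 
    for th in np.arange(5.2,5.2+6.4,.2):
        R=tool(np.pi/4,ta,tb); g=hand(th,.037,WF); p=g-.155*R[:,1]
        q,e=ik(p,R,q); out.append(np.r_[q,e])
    o=np.array(out); print(ta,tb,'min',o.min(0).round(2),'max',o.max(0).round(2),'dmax',np.abs(np.diff(o[:,:6],axis=0)).max(0).round(2))
E
```

```text
0 0 min [-0.85  0.09  2.19  1.    0.28 -2.89  0.  ] max [-0.54  0.14  2.43  1.6   0.47 -2.14  0.  ] dmax [0.04 0.01 0.02 0.08 0.02 0.1 ]
0 0.15 min [-0.77  0.09  2.07  0.48  0.34 -2.16  0.  ] max [-0.49  0.14  2.31  0.88  0.53 -1.56  0.  ] dmax [0.03 0.   0.02 0.05 0.02 0.08]
0 -0.15 min [-0.94  0.11  2.31  1.63  0.38 -3.46  0.  ] max [-0.6   0.21  2.55  2.15  0.62 -2.88  0.  ] dmax [0.04 0.01 0.02 0.07 0.03 0.07]
0.15 0 min [-0.96  0.12  2.15  1.04  0.53 -2.78  0.  ] max [-0.68  0.19  2.39  1.35  0.68 -2.29  0.  ] dmax [0.03 0.01 0.02 0.04 0.02 0.06]
-0.15 0 min [-0.7   0.08  2.22  0.39  0.02 -3.57  0.  ] max [-0.37  0.13  2.45  2.54  0.24 -1.39  0.  ] dmax [0.04 0.01 0.02 0.96 0.03 0.96]
0.15 -0.15 min [-1.06  0.14  2.26  1.41  0.6  -3.24  0.  ] max [-0.75  0.25  2.5   1.74  0.76 -2.76  0.  ] dmax [0.04 0.01 0.02 0.04 0.02 0.05]
0.15 0.15 min [-0.88  0.12  2.04  0.7   0.55 -2.31  0.  ] max [-0.62  0.18  2.27  0.93  0.72 -1.88  0.  ] dmax [0.03 0.01 0.02 0.03 0.02 0.05]
0.25 0 min [-1.02  0.15  2.12  1.03  0.67 -2.75  0.  ] max [-0.76  0.23  2.35  1.26  0.81 -2.35  0.  ] dmax [0.03 0.01 0.02 0.03 0.01 0.05]
```

```bash
cat >> h.py <<'E'
def w0(wf):
    w,X,Y,Z=wf; return Ro.from_matrix(np.c_[X,-Z,Y])
E
python3 - <<'E'
from h import *
s=st(); plan(s['position'],rot(s),[(hand(5.2,.193,WF),w0(WF),6)],0,2,3)
E
```

```text
t 14.05 p [ 0.42   -0.1132  0.2756] F [-0.3 -0.5 -1.5] M [0.02 0.28 0.02] w 0.0856 q [-0.54  0.09  2.28  1.12  0.3  -2.23]
[0.0, 0.13, -0.001, 0.01, -0.01, -0.01, 0.0, 0.0, 0.13, -0.001, 0.01, -0.02, -0.01, 0.0, 0.0, 0.13, -0.001, 0.02, -0.01, -0.01, 0.0, 0.0, 0.131, -0.001, 0.02, -0.02, -0.01, 0.0, -0.001, 0.13, -0.001, 0.02, -0.01, -0.01, 0.0, 0.0, 0.131, 0.0, 0.02, -0.02, -0.01, 0.0]
end [ 0.4203 -0.1134  0.2771] err rot [-0.01 -0.01 -0.01] max shift 0.02
```

Call:
arm_command --increments '[0,0.13,0,0.02,0,-0.01,0.0,0,0.13,0,0.02,0,-0.01,0.0,0,0.13,0,0.02,0,-0.01,0.0,0,0.13,0,0.02,0,-0.01,0.0,0,0.13,0,0.02,0,0,0.0,0,0.13,0,0.02,0,0,0.0,0,0,0,0,0,0,0]'

```text
clock: 14.92
position: [0.4208, -0.1132, 0.2771]
ee_rot: [-0.649, 0.678, 0.204, 0.277]
contact_force: [0.3, -0.3, 0.7]
width: 0.0854
```

Run:
```python
from h import *
s=st(); p=vision.camera_params('wrist'); im=vision.get_image('wrist'); cv2.imwrite('pics/w11.png',im[:,:,::-1])
w,X,Y,Z=WF; d=s['position']-w; print('wheel frame',d@X,d@Y,d@Z, 'want',.05*np.cos(5.2),-.05*np.sin(5.2),(rot(s).inv()*w0(WF)).as_rotvec())
print(proj(p,hand(5.2,.058,WF)))
```

```text
t 14.93 p [ 0.4208 -0.1132  0.2771] F [ 0.3 -0.3  0.7] M [0.05 0.28 0.04] w 0.0854 q [-0.54  0.08  2.27  1.11  0.3  -1.44]
wheel frame 0.02384716522134813 0.04443877164007137 0.19271125587508764 want 0.023425833565018858 0.04417273278600766 [ 0.00174559  0.00333264 -0.00321708]
[271.12076735 312.73904874]
```

View pics/w11.png

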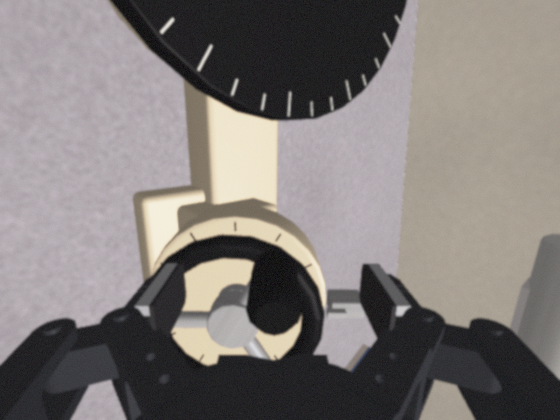

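The handle is centred between the pads at (272,313). Closing.

Call:
arm_command --increments '[0,0,0,0,0,0,1,0,0,0,0,0,0,1,0,0,0,0,0,0,1,0,0,0,0,0,0,1,0,0,0,0,0,0,1,0,0,0,0,0,0,1]' --grip_force 40

```text
clock: 15.72
position: [0.4211, -0.1131, 0.2766]
ee_rot: [-0.65, 0.678, 0.203, 0.277]
contact_force: [-2.3, 0.7, 3.7]
width: 0.0229
```

```bash
cat >> h.py <<'E'
def wfr(s):
    w,X,Y,Z=WF; d=s['position']-w; return np.array([d@X,d@Y,d@Z])
def circ(a0,steps,c=(0,0),h=.193,r=.05,nd=2,hand=1.0):
    """rows from current measured pos to successive wheel angles; tool x=X, tool z=Y, tool y=-Z"""
    s=manip.get_state(); f=wfr(s); print('now',f.round(4),'q est',np.arctan2(-(f[1]-c[1]),f[0]-c[0])%(2*np.pi),'r',np.hypot(f[0]-c[0],f[1]-c[1]))
    p=f.copy(); out=[]
    for a in steps:
        t=np.array([c[0]+r*np.cos(a),c[1]-r*np.sin(a),h]); d=t-p; v=np.round(np.array([d[0],-d[2],d[1]])*100,nd); p=p+np.array([v[0],v[2],-v[1]])/100
        out+= [0,0,0]+[float(x)+0 for x in v]+[1]
    print(out)
E
python3 - <<'E'
from h import *
s=st(); print(wfr(s),(rot(s).inv()*w0(WF)).as_rotvec()); circ(0,5.2+.2*np.arange(1,9))
E
```

```text
t 15.72 p [ 0.4211 -0.1131  0.2766] F [-2.3  0.7  3.7] M [0.06 0.09 0.03] w 0.0229 q [-0.54  0.08  2.27  1.11  0.3  -1.43]
[0.02374086 0.04449493 0.1921614 ] [ 0.00126675  0.00119649 -0.00397447]
now [0.0237 0.0445 0.1922] q est 5.202525246920905 r 0.0504324021408519
[0, 0, 0, 0.8, -0.08, -0.59, 1, 0, 0, 0, 0.7, 0.0, -0.7, 1, 0, 0, 0, 0.55, 0.0, -0.84, 1, 0, 0, 0, 0.38, 0.0, -0.92, 1, 0, 0, 0, 0.18, 0.0, -0.98, 1, 0, 0, 0, -0.02, 0.0, -1.0, 1, 0, 0, 0, -0.21, 0.0, -0.98, 1, 0, 0, 0, -0.41, 0.0, -0.91, 1]
```

Call:
arm_command --increments '[0,0,0,0.8,0,-0.6,1,0,0,0,0.7,0,-0.7,1,0,0,0,0.55,0,-0.84,1,0,0,0,0.38,0,-0.92,1]'

```text
clock: 16.23
position: [0.4358, -0.1444, 0.2919]
ee_rot: [-0.652, 0.677, 0.203, 0.276]
contact_force: [-5.8, 4.1, 5.4]
width: 0.0234
```

Run:
```python
from h import *
s=st(); circ(0,6.0+.2*np.arange(1,9)); print((rot(s).inv()*w0(WF)).as_rotvec(), 'F wheel', [s['contact_force']@v for v in WF[1:]])
im=vision.get_image('scene'); crop(im,190,165,310,315,4,'pics/s12.png')
```

```text
t 16.23 p [ 0.4358 -0.1444  0.2919] F [-5.8  4.1  5.4] M [0.39 0.32 0.3 ] w 0.0234 q [-0.6   0.09  2.2   0.98  0.37 -1.34]
now [0.0475 0.0151 0.1923] q est 5.976099071512106 r 0.04981291327815116
[0, 0, 0, 0.23, -0.07, -1.09, 1, 0, 0, 0, -0.01, 0.0, -1.0, 1, 0, 0, 0, -0.22, 0.0, -0.97, 1, 0, 0, 0, -0.4, 0.0, -0.92, 1, 0, 0, 0, -0.58, 0.0, -0.81, 1, 0, 0, 0, -0.73, 0.0, -0.68, 1, 0, 0, 0, -0.85, 0.0, -0.53, 1, 0, 0, 0, -0.93, 0.0, -0.35, 1]
[-0.00302482  0.00167545 -0.00544131] F wheel [np.float64(-1.3368388963357232), np.float64(3.4533453566204972), np.float64(8.122828884838992)]
```

View pics/s12.png

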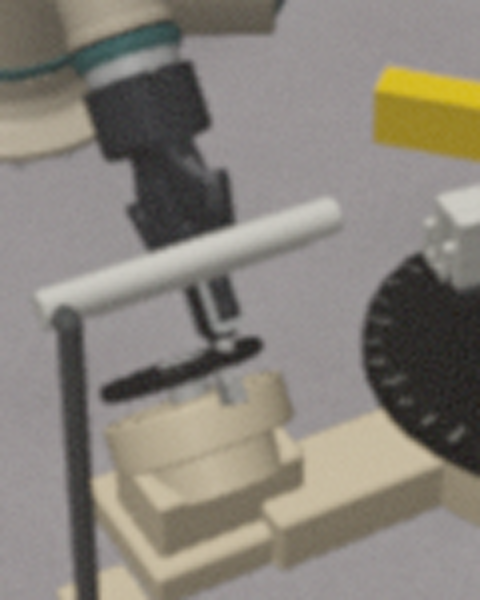

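Call:
arm_command --increments '[0,0,0,0.18,0,-0.98,1,0,0,0,-0.02,0,-1.0,1,0,0,0,-0.22,0,-0.97,1,0,0,0,-0.4,0,-0.92,1,0,0,0,-0.58,0,-0.81,1,0,0,0,-0.73,0,-0.68,1,0,0,0,-0.85,0,-0.53,1,0,0,0,-0.93,0,-0.35,1]'

```text
clock: 17.27
position: [0.4021, -0.204, 0.2698]
ee_rot: [-0.651, 0.677, 0.204, 0.277]
contact_force: [-2.2, 4.2, 7.2]
width: 0.0232
```

Run:
```python
from h import *
s=st(); circ(0,7.6+.2*np.arange(1,9)); print((rot(s).inv()*w0(WF)).as_rotvec(), 'F wheel', [s['contact_force']@v for v in WF[1:]])
a=7.6+.2*np.arange(0,9); print('nominal dx',(np.diff(5*np.cos(a))).round(2),'dz',(np.diff(-5*np.sin(a))).round(2))
```

```text
t 17.27 p [ 0.4021 -0.204   0.2698] F [-2.2  4.2  7.2] M [ 0.48 -0.13  0.42] w 0.0232 q [-0.8   0.13  2.24  1.16  0.46 -1.68]
now [ 0.0127 -0.0479  0.1926] q est 1.311498561344136 r 0.049594129521879436
[0, 0, 0, -1.0, -0.04, -0.2, 1, 0, 0, 0, -1.0, 0.0, 0.05, 1, 0, 0, 0, -0.97, 0.0, 0.24, 1, 0, 0, 0, -0.9, 0.0, 0.43, 1, 0, 0, 0, -0.8, 0.0, 0.6, 1, 0, 0, 0, -0.66, 0.0, 0.75, 1, 0, 0, 0, -0.5, 0.0, 0.86, 1, 0, 0, 0, -0.32, 0.0, 0.95, 1]
[-0.00139459  0.00135302 -0.00276382] F wheel [np.float64(2.546320638344782), np.float64(3.9262265016633853), np.float64(7.235155041884011)]
nominal dx [-0.99 -1.   -0.97 -0.9  -0.8  -0.66 -0.5  -0.32] dz [-0.15  0.05  0.24  0.43  0.6   0.75  0.86  0.95]
```

Call:
arm_command --increments '[0,0,0,-0.99,0,-0.15,1,0,0,0,-1.0,0,0.05,1,0,0,0,-0.97,0,0.24,1,0,0,0,-0.9,0,0.43,1,0,0,0,-0.8,0,0.6,1,0,0,0,-0.66,0,0.75,1,0,0,0,-0.5,0,0.86,1,0,0,0,-0.32,0,0.95,1]'

```text
clock: 18.27
position: [0.3596, -0.1635, 0.2303]
ee_rot: [-0.649, 0.679, 0.202, 0.278]
contact_force: [0.0, -3.2, 2.9]
width: 0.0229
```

Run:
```python
from h import *
s=st(); f=wfr(s); print(f,np.arctan2(-f[1],f[0])%(2*np.pi)+2*np.pi,np.hypot(f[0],f[1]),(rot(s).inv()*w0(WF)).as_rotvec())
for a0 in [9.2,10.8,12.4,14,15.6,17.2]:
    a=a0+.2*np.arange(0,9); print(a0,'dx',(np.diff(5*np.cos(a))).round(2),'dz',(np.diff(-5*np.sin(a))).round(2))
```

```text
t 18.27 p [ 0.3596 -0.1635  0.2303] F [ 0.  -3.2  2.9] M [-0.33  0.02 -0.29] w 0.0229 q [-0.81  0.14  2.41  1.52  0.42 -2.09]
[-0.04851516 -0.01242244  0.19244651] 9.174110725795053 0.05008031790195487 [ 0.00519837  0.00035222 -0.00412875]
9.2 dx [-0.12  0.08  0.27  0.46  0.62  0.77  0.88  0.96] dz [0.99 1.   0.96 0.89 0.78 0.64 0.47 0.29]
10.8 dx [0.99 0.99 0.95 0.87 0.76 0.62 0.45 0.26] dz [ 0.1  -0.1  -0.3  -0.48 -0.65 -0.78 -0.89 -0.96]
12.4 dx [ 0.07 -0.13 -0.33 -0.51 -0.67 -0.8  -0.9  -0.97] dz [-1.   -0.99 -0.94 -0.86 -0.74 -0.59 -0.42 -0.23]
14 dx [-1.   -0.99 -0.93 -0.84 -0.72 -0.57 -0.4  -0.21] dz [-0.04  0.16  0.35  0.53  0.69  0.82  0.92  0.98]
15.6 dx [-0.01  0.19  0.38  0.56  0.71  0.84  0.93  0.98] dz [1.   0.98 0.92 0.83 0.7  0.55 0.37 0.18]
17.2 dx [1.   0.97 0.91 0.81 0.68 0.52 0.34 0.15] dz [-0.02 -0.22 -0.41 -0.58 -0.73 -0.85 -0.94 -0.99]
```

Call:
arm_command --increments '[0,0,0,-0.12,0,0.99,1,0,0,0,0.08,0,1.0,1,0,0,0,0.27,0,0.96,1,0,0,0,0.46,0,0.89,1,0,0,0,0.62,0,0.78,1,0,0,0,0.77,0,0.64,1,0,0,0,0.88,0,0.47,1,0,0,0,0.96,0,0.29,1]'

```text
clock: 19.27
position: [0.3958, -0.105, 0.2547]
ee_rot: [-0.65, 0.678, 0.203, 0.276]
contact_force: [-3.1, -4.1, -2.0]
width: 0.0226
```

Call:
arm_command --increments '[0,0,0,0.99,0,0.1,1,0,0,0,0.99,0,-0.1,1,0,0,0,0.95,0,-0.3,1,0,0,0,0.87,0,-0.48,1,0,0,0,0.76,0,-0.65,1,0,0,0,0.62,0,-0.78,1,0,0,0,0.45,0,-0.89,1,0,0,0,0.26,0,-0.96,1]'

```text
clock: 20.27
position: [0.4362, -0.1484, 0.2926]
ee_rot: [-0.653, 0.676, 0.204, 0.275]
contact_force: [-4.8, 4.6, 4.0]
width: 0.0233
```

Run:
```python
from h import *
s=st(); f=wfr(s); print(f,np.arctan2(-f[1],f[0])%(2*np.pi)+2*np.pi,np.hypot(f[0],f[1]),(rot(s).inv()*w0(WF)).as_rotvec())
im=vision.get_image('top'); crop(im,200,110,340,240,5,'pics/t13.png')
im=vision.get_image('scene'); cv2.imwrite('pics/s13.png',im[:,:,::-1])
```

```text
t 20.27 p [ 0.4362 -0.1484  0.2926] F [-4.8  4.6  4. ] M [0.35 0.31 0.23] w 0.0233 q [-0.61  0.1   2.2   0.98  0.38 -1.35]
[0.0485229  0.01110229 0.19227814] 12.341437428811098 0.04977683000110415 [-0.00674257  0.00264188 -0.00620746]
```

View pics/s13.png

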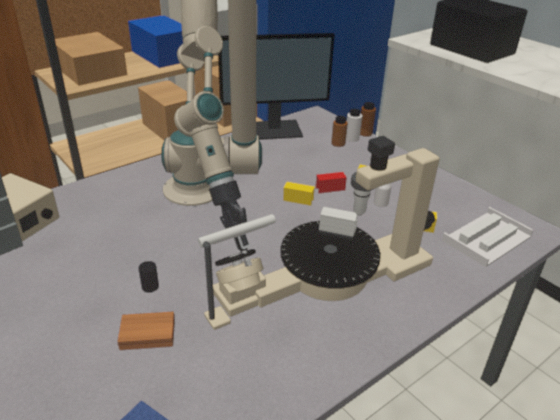

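View pics/t13.png

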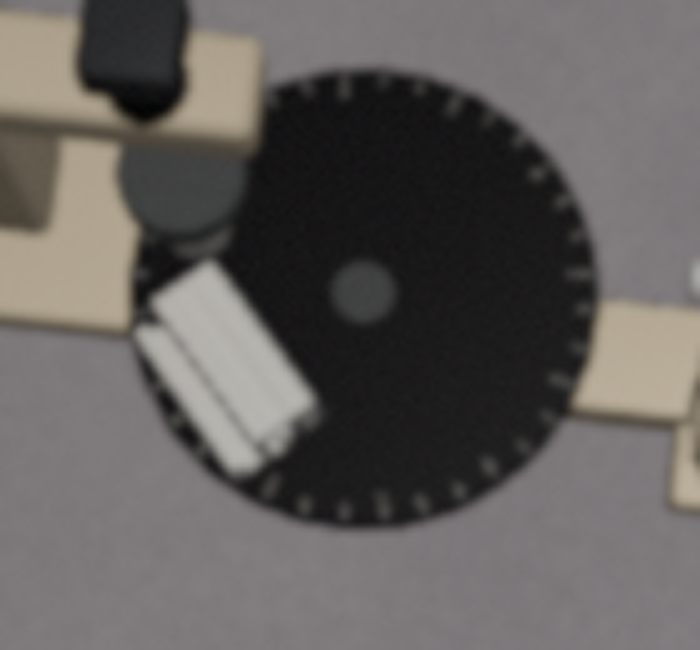

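The scene and top views show the nested pair intact and turned about 45°, at (340,220) in the scene. Continuing.

Call:
arm_command --increments '[0,0,0,0.07,0,-1.0,1,0,0,0,-0.13,0,-0.99,1,0,0,0,-0.33,0,-0.94,1,0,0,0,-0.51,0,-0.86,1,0,0,0,-0.67,0,-0.74,1,0,0,0,-0.8,0,-0.59,1,0,0,0,-0.9,0,-0.42,1,0,0,0,-0.97,0,-0.23,1]'

```text
clock: 21.38
position: [0.3986, -0.2045, 0.267]
ee_rot: [-0.65, 0.677, 0.205, 0.277]
contact_force: [-1.0, 0.9, 6.4]
width: 0.0227
```

Call:
arm_command --increments '[0,0,0,-1.0,0,-0.04,1,0,0,0,-0.99,0,0.16,1,0,0,0,-0.93,0,0.35,1,0,0,0,-0.84,0,0.53,1,0,0,0,-0.72,0,0.69,1,0,0,0,-0.57,0,0.82,1,0,0,0,-0.4,0,0.92,1,0,0,0,-0.21,0,0.98,1]'

```text
clock: 22.38
position: [0.3593, -0.1563, 0.2295]
ee_rot: [-0.65, 0.679, 0.203, 0.277]
contact_force: [-2.2, -3.2, 0.7]
width: 0.0232
```

Run:
```python
from h import *
s=st(); f=wfr(s); print(f,np.arctan2(-f[1],f[0])%(2*np.pi)+4*np.pi,np.hypot(f[0],f[1]),(rot(s).inv()*w0(WF)).as_rotvec())
```

```text
t 22.38 p [ 0.3593 -0.1563  0.2295] F [-2.2 -3.2  0.7] M [-0.39  0.35 -0.42] w 0.0232 q [-0.79  0.14  2.42  1.55  0.41 -2.1 ]
[-0.04985979 -0.0052386   0.19243354] 15.603280737474702 0.050134232605375945 [ 0.00288667  0.00112704 -0.00509669]
```

Call:
arm_command --increments '[0,0,0,-0.01,0,1.0,1,0,0,0,0.19,0,0.98,1,0,0,0,0.38,0,0.92,1,0,0,0,0.56,0,0.83,1,0,0,0,0.71,0,0.7,1,0,0,0,0.84,0,0.55,1,0,0,0,0.93,0,0.37,1,0,0,0,0.98,0,0.18,1]'

```text
clock: 23.38
position: [0.4004, -0.1045, 0.2585]
ee_rot: [-0.65, 0.678, 0.203, 0.276]
contact_force: [-4.4, -5.3, -2.4]
width: 0.023
```

Call:
arm_command --increments '[0,0,0,1.0,0,-0.02,1,0,0,0,0.97,0,-0.22,1,0,0,0,0.91,0,-0.41,1,0,0,0,0.81,0,-0.58,1,0,0,0,0.68,0,-0.73,1,0,0,0,0.52,0,-0.85,1,0,0,0,0,0,0,1]'

```text
clock: 24.25
position: [0.4342, -0.1358, 0.2898]
ee_rot: [-0.651, 0.677, 0.203, 0.276]
contact_force: [-6.0, 0.1, 3.9]
width: 0.023
```

Run:
```python
from h import *
s=st(); f=wfr(s); print(f,np.arctan2(-f[1],f[0])%(2*np.pi)+4*np.pi,np.hypot(f[0],f[1]),(rot(s).inv()*w0(WF)).as_rotvec())
p=vision.camera_params('wrist');im=vision.get_image('wrist'); cv2.imwrite('pics/w14.png',im[:,:,::-1])
print('hub',proj(p,WF[0]),'ptr',proj(p,WF[0]+.065*WF[1]),proj(p,WF[0]+.075*WF[1]))
im=vision.get_image('top'); crop(im,180,110,420,240,3,'pics/t14.png')
```

```text
t 24.25 p [ 0.4342 -0.1358  0.2898] F [-6.   0.1  3.9] M [-0.17  0.66 -0.21] w 0.023 q [-0.58  0.09  2.21  0.99  0.36 -1.34]
[0.04417633 0.02341356 0.19222974] 18.362195611456908 0.04999743074058676 [-0.00251668  0.00222099 -0.00592884]
hub [201.16980658 288.55704818] ptr [307.03965849 289.01702395] [323.35010035 289.0878884 ]
```

View pics/w14.png

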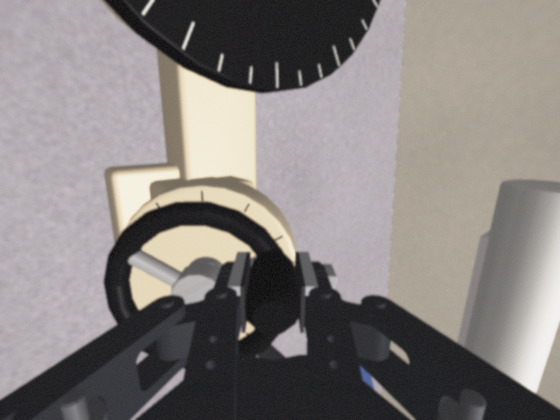

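View pics/t14.png

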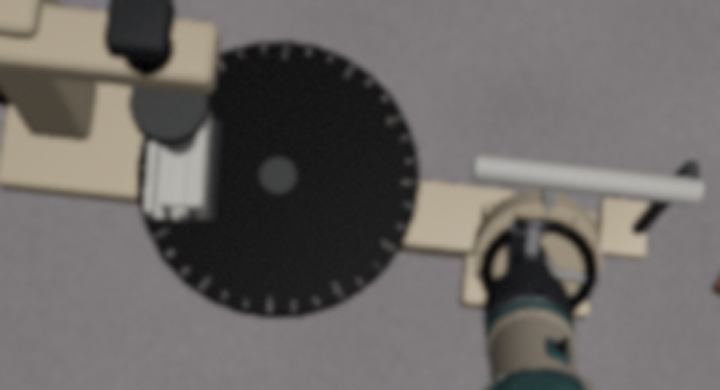

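Call:
arm_command --increments '[0,0,0,0.34,0,-0.94,1,0,0,0,0.13,0,-0.74,1,0,0,0,0.02,0,-0.5,1,0,0,0,0,0,0,1,0,0,0,0,0,0,1]'

```text
clock: 24.98
position: [0.436, -0.1576, 0.2934]
ee_rot: [-0.652, 0.677, 0.204, 0.276]
contact_force: [-4.8, 1.6, 4.7]
width: 0.0229
```

Run:
```python
from h import *
for _ in range(3):
    s=st(); f=wfr(s); print(f,np.arctan2(-f[1],f[0])+6*np.pi,np.hypot(f[0],f[1]),(rot(s).inv()*w0(WF)).as_rotvec())
    p=vision.camera_params('wrist');im=vision.get_image('wrist')
cv2.imwrite('pics/w15.png',im[:,:,::-1])
im=vision.get_image('top'); crop(im,320,140,430,230,7,'pics/t15.png'); im=vision.get_image('scene'); crop(im,190,165,310,315,4,'pics/s15.png')
```

```text
t 24.98 p [ 0.436  -0.1576  0.2934] F [-4.8  1.6  4.7] M [0.12 0.37 0.03] w 0.0229 q [-0.63  0.1   2.19  0.98  0.4  -1.36]
[0.04965936 0.00201321 0.19233571] 18.80903777831864 0.049700152576780024 [-0.00368053  0.002216   -0.00486557]
t 25.02 p [ 0.436  -0.1576  0.2933] F [-5.   2.6  5.2] M [0.1  0.44 0.1 ] w 0.023 q [-0.63  0.1   2.19  0.98  0.4  -1.36]
[0.04964613 0.00200894 0.1923241 ] 18.80911276394331 0.04968675837961449 [-0.0036296   0.00224281 -0.0048911 ]
t 25.07 p [ 0.436  -0.1576  0.2934] F [-5.7  1.7  4.7] M [0.12 0.4  0.01] w 0.0231 q [-0.63  0.1   2.19  0.98  0.4  -1.36]
[0.04967382 0.00201287 0.19233227] 18.809056284595517 0.049714584664547166 [-0.00357196  0.00233656 -0.00483823]
```

View pics/w15.png

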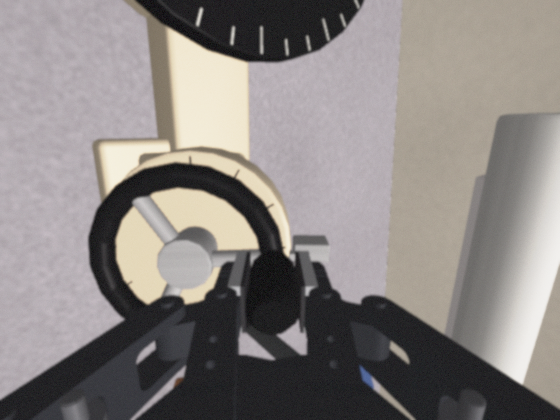

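View pics/t15.png

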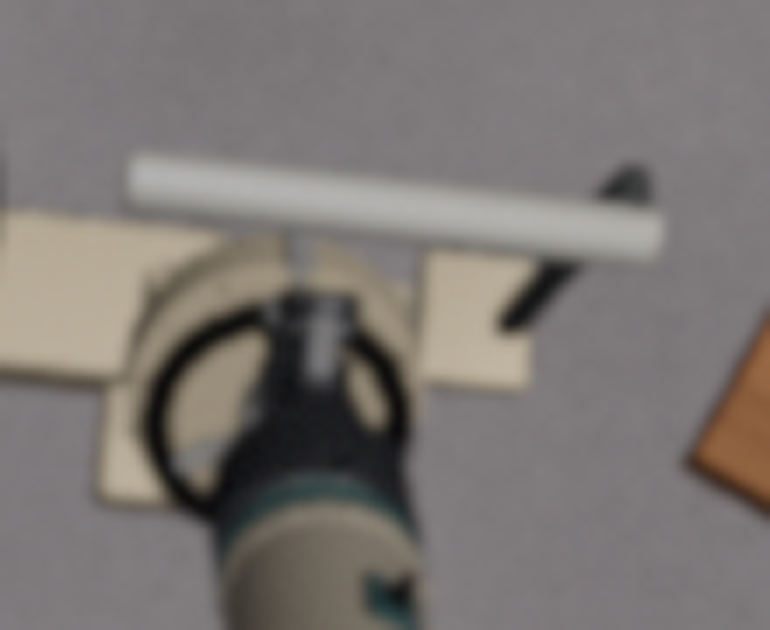

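View pics/s15.png

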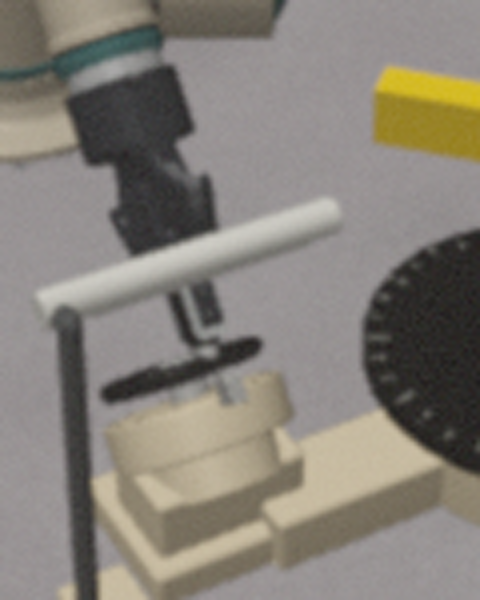

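Call:
arm_command --increments '[0,0,0,0,0,-0.2,1,0,0,0,0,0,0,1,0,0,0,0,0,0,1]'

```text
clock: 25.6
position: [0.4358, -0.1592, 0.2934]
ee_rot: [-0.652, 0.676, 0.204, 0.276]
contact_force: [-5.5, 2.9, 4.7]
width: 0.0228
```

Run:
```python
from h import *
s=st(); f=wfr(s); print(f,np.arctan2(-f[1],f[0])+6*np.pi)
p=vision.camera_params('wrist');im=vision.get_image('wrist');crop(im,80,140,340,350,3,'pics/w16.png')
w,X,Y,Z=WF
g=lambda P_:(proj(p,P_)-[80,140])*3
print('hub0',g(w),'ptr at rim plane',g(w+.062*X),g(w+.08*X),'rim+X',g(w+.057*X), 'hand top',g(w+.05*X+.058*Z))
```

```text
t 25.6 p [ 0.4358 -0.1592  0.2934] F [-5.5  2.9  4.7] M [0.28 0.28 0.11] w 0.0228 q [-0.64  0.1   2.19  0.98  0.4  -1.37]
[0.04969445 0.00035973 0.19235333] 18.842317282467356
hub0 [327.1463116  344.25261234] ptr at rim plane [640.98641066 345.37120305] [732.20035647 345.69630832] rim+X [615.65712213 345.28092425] hand top [580.33819464 526.31620704]
```

View pics/w16.png

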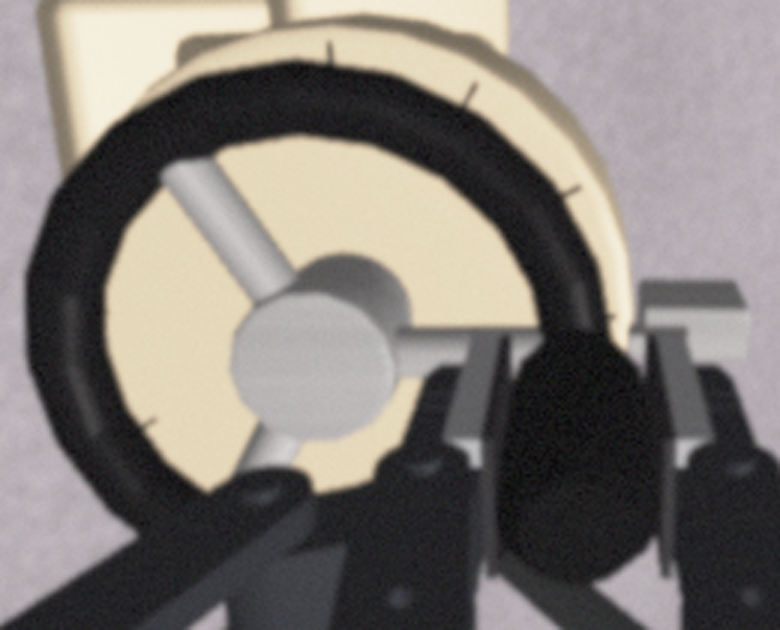

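Call:
arm_command --increments '[0,0,0,0,0,0,0.6,0,0,0,0,0,0,0.6,0,0,0,0,0,0,0.6,0,0,0,0,-1,0,0.6,0,0,0,0,-2,0,0.6,0,0,0,-1,-3,0,0.6,0,0,0,-1.5,-3,-1,0.6,0,0,0,0,0,0,0.6]'

```text
clock: 26.65
position: [0.3574, -0.1629, 0.3472]
ee_rot: [-0.649, 0.678, 0.203, 0.278]
contact_force: [0.8, -0.1, -0.2]
width: 0.0341
```

Run:
```python
from h import *
s=st(); print(wfr(s))
p=vision.camera_params('wrist');im=vision.get_image('wrist');cv2.imwrite('pics/w17.png',im[:,:,::-1]);np.savez('w17.npz',vfov=p['vfov'],cx=p['cx'],cy=p['cy'],R=p['R'],t=p['t'])
```

```text
t 26.65 p [ 0.3574 -0.1629  0.3472] F [ 0.8 -0.1 -0.2] M [ 0.05  0.33 -0.08] w 0.0341 q [-0.81 -0.09  2.21  0.8   0.61 -1.27]
[ 0.02490263 -0.01209025  0.28340133]
```

View pics/w17.png

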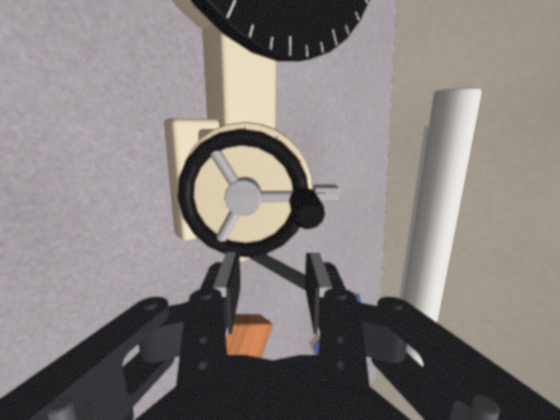

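Run:
```python
from h import *
im=cv2.imread('pics/w17.png')[:,:,::-1]; p=dict(np.load('w17.npz'))
crop(im,170,110,350,265,4,'pics/w17c.png')
g=cv2.cvtColor(im,cv2.COLOR_RGB2GRAY); m=(g<70).astype(np.uint8); m2=np.zeros_like(m); m2[115:258,170:330]=m[115:258,170:330]
c=max(cv2.findContours(m2,0,cv2.CHAIN_APPROX_NONE)[0],key=cv2.contourArea)[:,0]
c=c[(c[:,0]<285)&((c[:,1]<245))].astype(np.float32); print(cv2.fitEllipse(c))
w,X,Y,Z=WF
th=np.linspace(0,6.28,60); pr=np.array([proj(p,w+.057*(np.cos(t)*X+np.sin(t)*Y)) for t in th]).astype(np.float32); print('pred',cv2.fitEllipse(pr))
f=lambda P_:((proj(p,P_)-[170,110])*4).round(1)
for q in [-.1,-.05,0,.05]: print(q,'top',f(hand(q,.058,WF)),'base',f(hand(q,.012,WF)))
for z in (-.03,-.02,-.01,0): print('ptr',z,f(w+.07*X+z*Z))
```

```text
((243.09072875976562, 192.6250762939453), (124.35680389404297, 130.06918334960938), 111.00283813476562)
pred ((243.70162963867188, 191.15147399902344), (127.02831268310547, 131.976806640625), 113.84376525878906)
-0.1 top [555.5 393.8] base [529.6 331.4]
-0.05 top [556.  407.8] base [530.2 343.2]
0 top [555.9 421.8] base [530.1 354.8]
0.05 top [555.  435.7] base [529.5 366.4]
ptr -0.03 [596.2 311.6]
ptr -0.02 [602.6 320.8]
ptr -0.01 [609.4 330.6]
ptr 0 [616.7 341.1]
```

View pics/w17c.png

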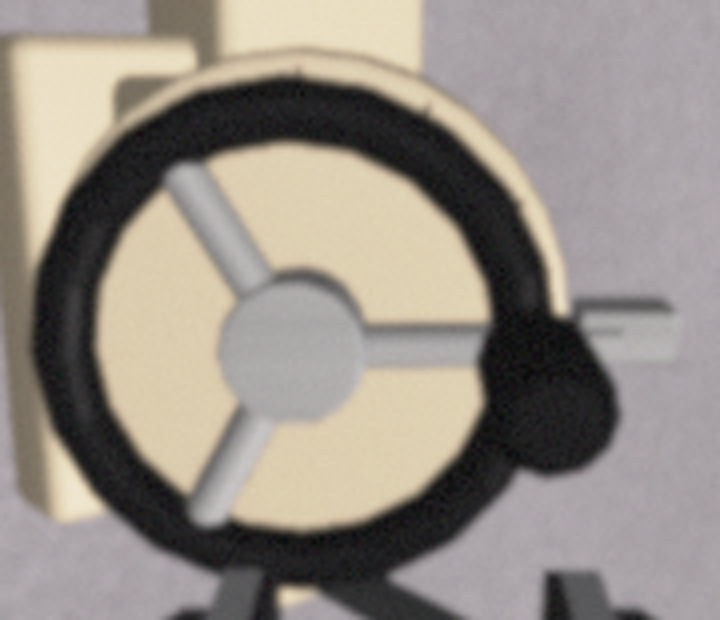

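Run:
```python
from h import *
a=dict(np.load('w8.npz')); b=dict(np.load('w17.npz')); w,X,Y,Z=WF
A=lambda u,v:(a,195+u/5,145+v/5); B=lambda u,v:(b,170+u/4,110+v/4)
def show(n,l):
    x=tri(l); d=x-w; print(n,np.array([d@X,d@Y,d@Z]).round(4),[(proj(q[0],x)-q[1:]).round(2) for q in l]); return d
show('ptr far',[A(393,752),B(681,335)])
show('ptr far L',[A(366,752),B(681,309)]); show('ptr far R',[A(421,748),B(681,360)])
show('hub top',[A(357,372),B(293,347)])
f=lambda P_:((proj(b,P_)-[170,110])*4).round(1)
print('w',f(w),'rimX',f(w+.05*X))
```

```text
ptr far [ 0.0859 -0.0007 -0.0085] [array([ 0.01, -0.01]), array([0.01, 0.01])]
ptr far L [ 0.0916 -0.0031 -0.0249] [array([ 3.94, -2.53]), array([2.05, 4.95])]
ptr far R [0.079  0.0024 0.01  ] [array([-3.44,  3.45]), array([-3.22, -4.65])]
hub top [0.     0.0003 0.0061] [array([-0.13,  0.09]), array([-0.08, -0.16])]
w [295.2 341. ] rimX [524.8 341.1]
```

Run:
```python
from h import *
im=cv2.imread('pics/w17.png')
c=im[175:235,270:345]; c=np.clip((c.astype(float)-15)*5,0,255).astype(np.uint8)
cv2.imwrite('pics/w17h.png',cv2.resize(c,None,fx=10,fy=10,interpolation=cv2.INTER_CUBIC))
b=dict(np.load('w17.npz')); 
for q in (-.05,0): print(q,[((proj(b,hand(q,h,WF))-[270,175])*10).round() for h in (.012,.058)])
```

```text
-0.05 [array([325., 208.]), array([390., 370.])]
0 [array([325., 237.]), array([390., 404.])]
```

View pics/w17h.png

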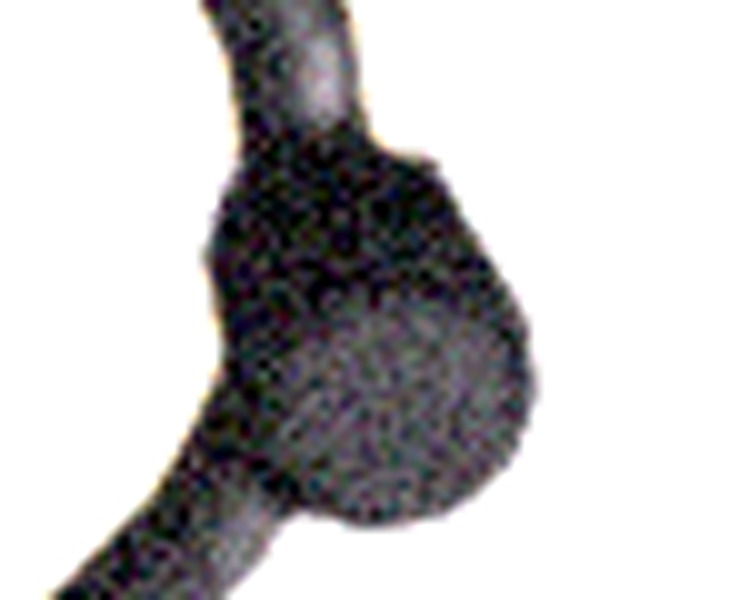

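The handle top disc is at about (397,402), against a predicted (390,404) for exact alignment. That puts it within roughly 0.01–0.02 rad of the pointer. Now I'll back away and do the final checks.

Call:
arm_command --increments '[0,0,0,0,-4,0,0.6,0,0,0,0,-4,0,0.6,0,0,0,0,0,0,0.6,0,0,0,0,0,0,0.6]'

```text
clock: 27.2
position: [0.308, -0.1569, 0.4071]
ee_rot: [-0.651, 0.678, 0.203, 0.277]
contact_force: [0.8, 0.4, 0.7]
width: 0.0346
```

Run:
```python
from h import *
s=st()
im=vision.get_image('scene'); cv2.imwrite('pics/s18f.png',im[:,:,::-1]); crop(im,280,160,410,290,5,'pics/s18.png')
im=vision.get_image('top'); cv2.imwrite('pics/t18f.png',im[:,:,::-1]); crop(im,200,110,340,240,5,'pics/t18.png')
crop(im,320,140,430,230,7,'pics/t18w.png')
```

```text
t 27.2 p [ 0.308  -0.1569  0.4071] F [0.8 0.4 0.7] M [-0.01  0.28 -0.01] w 0.0346 q [-0.95 -0.25  2.15  0.68  0.86 -1.2 ]
```

View pics/s18f.png

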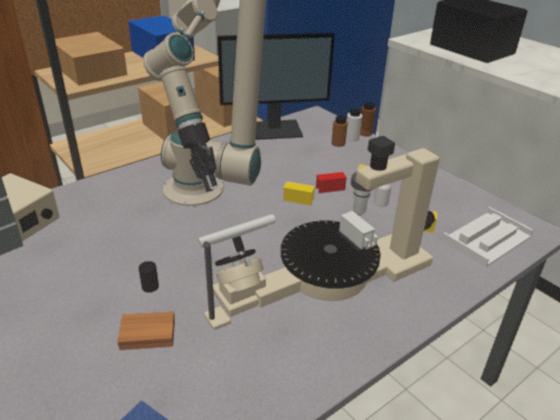

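View pics/s18.png

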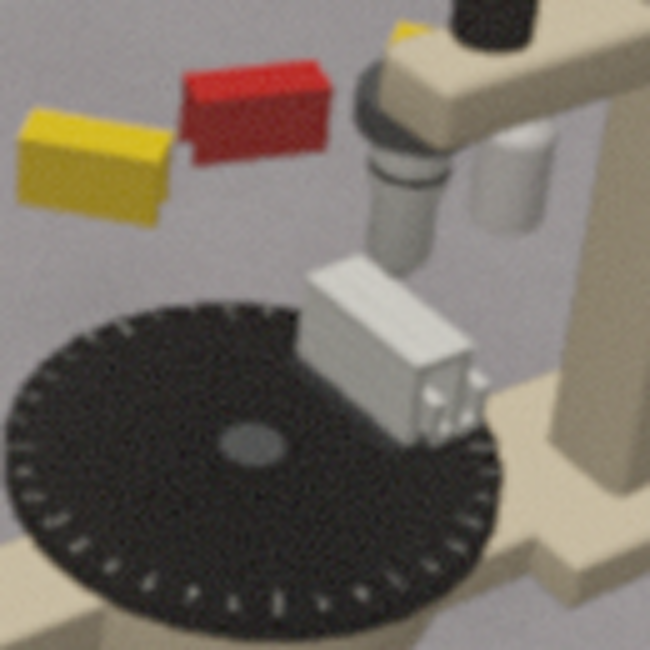

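View pics/t18.png

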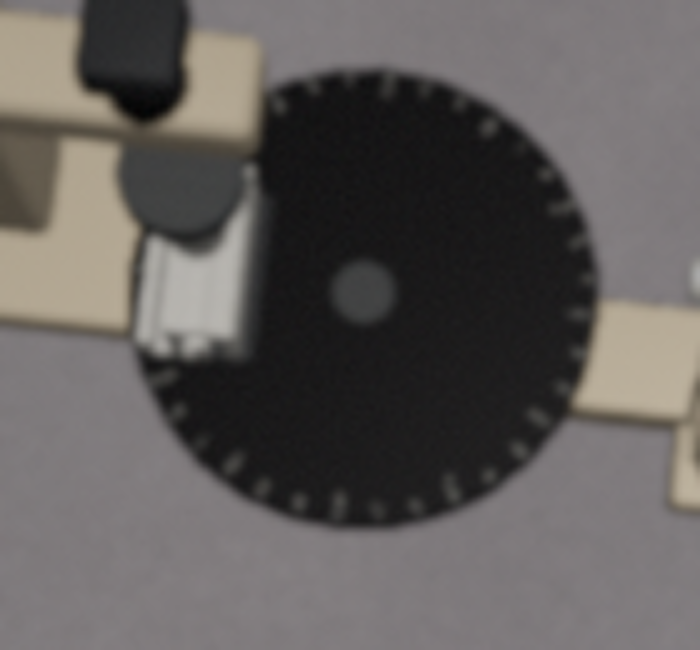

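View pics/t18w.png

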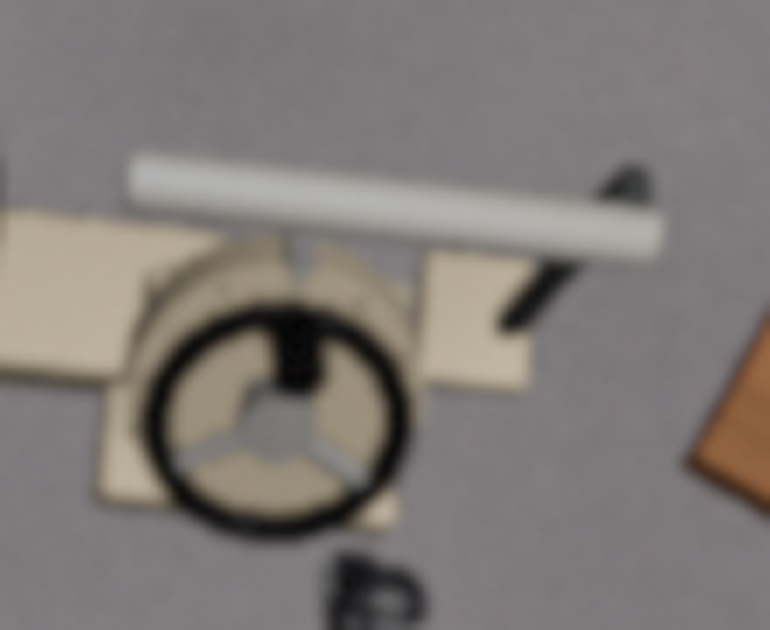

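```bash
python3 -c "
from rig import ticket
print(ticket.sign_off())"
```

```text
the job is handed in; nothing more can be done
None
```

The loose aluminium channel is interlocked over the clamped channel. I then turned the handwheel clockwise from about 5.2 rad to the third pointer coming (6π) and let go. I handed the job in at about 27 s on the clock, with the gripper clear of everything.

Last checks:
- **Nesting:** before the turn, the wrist view showed the ends flush to about 0.5 mm. The loose channel sat 17.7 mm from the clamped one's centreline, against the nominal 16 mm, which is inside the free play. After the turn, the scene view shows the pair still nested and under the lens, with no visible contact with the objective.
- **Handwheel:** at release the tool's position put the wheel at 18.84 rad, against a target of 18.85.
- **Disagreement on the handle:** a first rough image estimate put it 0.04–0.06 rad short of the pointer. An enlarged crop and the spoke line both put it within about 0.02 rad, so I left it there.
- **Forces:** the readings I took stayed at about 10 N or below.
- **Bystanders:** the canister and slide case look unmoved in the last scene picture. I never moved near the bottle, but I made no separate measurement of it.

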